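# Unbolt the drilling jig, wedge its sprung rail back and unload the brass bars

## Task

Unload the drilling jig. First turn all three bolt knobs counter-clockwise as far as they go, so that their clamp fingers swing off the bars; then slide the wooden wedge into the slot under the sprung rail so that it holds the rail back by itself, and lay every brass bar flat on the cork pad. Last, pull the wedge out so that the rail springs home, and leave the wedge lying flat on the bare table top.

Things in the scene. Friction and masses are not known exactly. Their poses are not given: they have to be found in the camera images.
- jig: Drilling jig, fixed: dark steel plate 12 mm thick, x -135 to +85, y -74 to +74 mm. Origin on the table under the middle bar; x runs from the sprung rail (at -x, near the robot) to the bolts (+x), z up. Bars lie along x at y = +54, 0, -54 on two 8 mm ribs (x = -32, +32; tops z = 24) between low pins (to z = 31). Between the ribs the plate is bare: room for fingers at x = 0.
- slot_mouth (a point): +y end of the slot for the wedge, in jig axes: on the plate (z = 12 mm), on the face of the fixed ridge that is the slot's wall on the bar side (jig x = -63, y = +70 mm). The slot runs straight from here along jig -y, 140 mm, open at both ends. Its roof is the rail (28 mm above the floor), its other wall the rail's flange, 17 mm off the ridge while the rail is home.
- bolt1 (a joint): Angle of the bolt behind the bar place at jig y = +54 mm: 0 = clamp finger on the bar, grows counter-clockwise seen from above, end stop at 2.75 rad (finger pointing away). Starts in 0 to 0.3. Stays where left, turns with 0.06 N m, does not rise. Needs more than one grasp.
- bolt2 (a joint): The same for the bolt at jig y = 0.
- bolt3 (a joint): The same for the bolt at jig y = -54 mm.
- bolt1_grip (a point): Centre of the black wing-shaped knob of bolt1, on the bolt's axis, 74 mm above the table. The wing is 34 mm long (along this point's x), 12 mm thick (its y) and 24 mm high (z = 62 to 86 mm); the steel clamp finger under it points along this point's -x, 36 mm long, its top at z = 48 mm.
- bolt2_grip (a point): The same for bolt2.
- bolt3_grip (a point): The same for bolt3.
- rail (a joint): How far the sprung aluminium rail is pushed back (m, towards jig -x), 0 = home with its edge 10 mm over the bar ends, 0.020 = stop. A spring pushes it home (3 N at 0, 5 N at 0.015). The bars come free above 0.0115; the whole thickness of the wedge gives 0.015.
- rail_edge (a point): Middle of the rail's upper edge on the bar side, 47 mm above the table; moves with the rail.
- wedge: Hardwood wedge lying flat, 120 x 32 x 24 mm high, 90 g. Origin mid-underside, x towards the thin tip, z up. +y side straight (y = +16 mm); -y side parallel to it from x = -60 to +10, then sloping to a 10 mm tip at x = +60. It goes into the slot at the slot mouth tip first, straight side along the ridge, 60 to 80 mm deep; friction then holds it.
- bar1: Brass bar, 95 x 20 x 14 mm, 200 g, with three dark drill marks on top, at jig y = +54 mm at the start; origin at the middle of its underside, x along its length, z up. May be absent (None from the start).
- bar2: The same, at jig y = 0 at the start. May be absent.
- bar3: The same, at jig y = -54 mm at the start. May be absent.
- pad: Cork pad on a thin board, fixed to the table, 120 (x) x 140 (y) mm, top 10 mm above the table. Origin on the table under its middle. All bars fit on it side by side along its x, 42 mm apart.

How it is judged:
On the way, in this order (a step that is already met when the one before it is completed fails the run):
1. all three bolts are turned counter-clockwise to their end stops (value of joint each of bolt1, bolt2, bolt3 above 2.6 rad), for 0.2 s.
2. the wedge holds the rail back by itself, the fingers touching neither (value of joint rail above 0.0115 m and contact force between the fingers and wedge below 0.1 N and contact force between the fingers and rail below 0.1 N and contact force between wedge and rail above 0.5 N), for 0.2 s.
3. every brass bar lies flat on the cork pad (x of bar1 in the frame of pad between -0.06 and 0.06 m and y of bar1 in the frame of pad between -0.07 and 0.07 m and z of bar1 in the frame of pad between 0.006 and 0.014 m and angle between each of bar1, bar2, bar3's own z axis and vertical below 0.12 rad and x of bar2 in the frame of pad between -0.06 and 0.06 m and y of bar2 in the frame of pad between -0.07 and 0.07 m and z of bar2 in the frame of pad between 0.006 and 0.014 m and x of bar3 in the frame of pad between -0.06 and 0.06 m and y of bar3 in the frame of pad between -0.07 and 0.07 m and z of bar3 in the frame of pad between 0.006 and 0.014 m), for 0.2 s.
At the end, for the whole second after the job is handed in: All bolts within 0.15 rad of their open stops, every bar present lying flat and at rest on the cork pad, the rail home (within 2 mm), the wedge lying flat at rest on the bare table top (all of step 1 and all of step 3 and linear speed of each of bar1, bar2, bar3, wedge below 0.02 m/s and value of joint rail below 0.002 m and height (world z) of wedge below 0.004 m and angle between wedge's own z axis and vertical below 0.1 rad); the robot touches nothing.
Of bar1, bar2, bar3 only 2 to 3 are there at a start; the rules pass over those that are not, and their reading is None.
At some moment in a run one of wedge may be knocked a few centimetres aside while the robot is not near it.
Once in a run the grip may slacken for a moment while it holds something.
It also fails if it takes over 210 s, if anything falls off the work surface, if the arm or the gripper's body presses on something with over 40 N, if the wrist force passes 120 N, or if a joint passes its speed limit or range.

## Robot

A 6-joint arm with a two-finger parallel gripper is mounted at the origin on a cart in front of the work surface, level with it; the furniture and walls round the work are solid. World frame = base frame: x ahead of the robot, y to its left, z up, the work surface at z = 0. Lengths are in m, angles in rad, forces in N, time in s.
With the tool pointing down it reaches from about 0.35 to 0.775 m from the base axis. Payload 7.3 kg.
Tool frame: the origin (TCP) lies on the centre line of the jaws, within the pads' length; the fingertips stand 11 mm ahead of it and the grasp point (between the pads) lies 8 mm behind it; z points along the fingers, y is the direction in which the jaws open and shut (so a half turn about z gives the same grasp; the last joint's range is limited). The gripper opens to 92 mm and grips with 3 to 60 N. Pads are 19 mm wide; open, the fingers measure 130 mm over their backs; the gripper's body (75 mm by 190 mm) begins 47 mm behind the grasp point.
Start: joints at [1.192, 0.342, 1.524, -0, 1.275, -0.146], TCP at [0.121, 0.511, 0.238] pointing down, gripper open.
Joint ranges: [-2.53, 2.53], [-0.77, 2.02], [0.04, 2.7], [-1, 4.14], [0.28, 2.66], [-3.11, 3.11]. Speed limits (rad/s): [2.57, 2.57, 3.14, 3.14, 3.14, 3.14].

## Interface

Orientations are given as [roll, pitch, yaw] about the fixed x, y, z axes, in that order (R = Rz(yaw) Ry(pitch) Rx(roll)).
In Python, from cell import robot gives the robot as it stands.
- The arm moves only by the tool jog_arm, never from a script. Its argument "deltas" is one flat list of numbers, 6 for each row, row after row: the shift along the world's x, y, z in units of 0.1 m (1.0 is 0.1 m), then the turn, a rotation vector about the world's x, y, z in units of 90 degrees (1.0 is 90 degrees). A call has 1 to 5 rows; each row is the pose to reach, as a shift and turn from the pose commanded when the call began; what a row does not reach only later rows make up. A row lasts 1/12 s, in which the tool goes at most 41.7 mm and 7.16 degrees, less where a joint would pass 70% of its speed; a pose out of reach is approached as far as the arm can. A call with a number of a shift or a turn outside -1 to 1 is refused whole. A call with a gripper value outside its range is refused whole. "claw" is the opening, from 0 (shut) to 1 (fully open), set as the call begins (left out, the last holds). The fingers move at their own pace and stop on an object; "newtons" is the grip in N (left out, the last holds). Time passes only in rows, so rows that repeat a pose let the fingers close. It gives the time, the measured TCP pose, the force and the opening at its end, in the units of the state.
- robot.observe(): the state, without advancing time (a new reading comes with each control period).
- robot.read_camera(name): name is "scene" or "top" or "wrist"; returns the picture (420x560x3 uint8, red, green, blue); there is no depth.
- robot.camera_params(name): a dict with "fx", "fy", "cx", "cy" (pixels), "k1" (the pictures are not rectified: a ray, as slopes to the right and down, at radius r is drawn at 1 + k1 r^2 times it, then the intrinsics apply), "R" (3x3) and "t" (3): a world point X has camera coordinates R X + t. Camera axes: x right, y down, z forward; pixel columns grow to the right and rows downward; lengths in m; the calibration is good to about 2 mm. A picture is of the moment at which its call begins: read the wrist's pose just before it. camera_params takes no time and is no camera call; for the wrist camera it gives the pose at the moment of the call.
- robot.hand_in(): hands the job in, once; it reports no verdict.
The state is a dict: "time": time; "qpos": joint angles; "qvel": joint speeds; "joint_efforts": joint torques, N m; "tool_pos": TCP position; "tool_rot": TCP orientation; "contact_force": force on the tool from outside, world axes, zero at the start; "torque": the same for the moment, N m; "opening": finger opening in m.
Only numpy, scipy, OpenCV 4.12 (cv2) and the standard library are available. Lean on these libraries where they do the work, as an engineer would, in place of code of your own. Each camera call takes 0.05 s, during which the arm holds its last target. There are 200 camera calls.

## Working session

There is one attempt and no reset: what is moved stays moved. The work goes in short steps, Python scripts to look and compute and a tool call to move; the robot and the scene stay as the last step left them, time stands still between calls to the robot, and variables do not carry over. Pictures are saved under pics/ and viewed, about 12 in all and at most 16, crops included, and the job is handed in when it is done.

Besides the shell and the picture viewer there is one more tool, called after ">>>" as name(argument=value, ...) on one line, values as JSON. jog_arm: Moves the arm, as the interface text tells. Its arguments: {"type":"object","properties":{"deltas":{"type":"array","items":{"type":"number"}},"claw":{"type":"number"},"newtons":{"type":"number"}},"required":["deltas"]}

```bash
ls; mkdir -p pics
cat > h.py <<'E'
import numpy as np, cv2
from cell import robot
from scipy.spatial.transform import Rotation as Ro
def snap(name,fn):
    p=robot.camera_params(name); im=robot.read_camera(name)
    cv2.imwrite('pics/'+fn,im[:,:,::-1]); np.save('pics/'+fn+'.npy',p,allow_pickle=True); return im,p
def load(fn): return cv2.imread('pics/'+fn), np.load('pics/'+fn+'.npy',allow_pickle=True).item()
def proj(p,X):
    X=np.atleast_2d(X)@np.array(p['R']).T+np.array(p['t']); s=X[:,:2]/X[:,2:]
    s=s*(1+p['k1']*(s**2).sum(1,keepdims=True)); return s*[p['fx'],p['fy']]+[p['cx'],p['cy']]
def back(p,uv,z):
    uv=np.atleast_2d(uv).astype(float); d=(uv-[p['cx'],p['cy']])/[p['fx'],p['fy']]; s=d.copy()
    for _ in range(20): s=d/(1+p['k1']*(s**2).sum(1,keepdims=True))
    R=np.array(p['R']);c=-R.T@np.array(p['t']); r=np.c_[s,np.ones(len(s))]@R
    return c+r*((z-c[2])/r[:,2:])
def st():
    o=robot.observe(); print({k:np.round(o[k],4).tolist() for k in ('time','qpos','tool_pos','tool_rot','contact_force','opening')}); return o
E
python3 - <<'E'
from h import *
st()
for n in ('scene','top','wrist'):
    im,p=snap(n,n+'0.png'); print(n,p['fx'],p['k1'],(-np.array(p['R']).T@np.array(p['t'])).round(3))
a,b=[cv2.imread(f'pics/{n}0.png') for n in ('top','scene')]
cv2.imwrite('pics/top0b.png',cv2.resize(a,(800,600),interpolation=cv2.INTER_CUBIC))
E
```

```text
pics
{'time': 0.0, 'qpos': [1.192, 0.3427, 1.525, -0.0, 1.2754, -0.146], 'tool_pos': [0.1209, 0.5105, 0.237], 'tool_rot': [-3.1401, -0.0002, 2.9088], 'contact_force': [-0.9375, 0.1474, -0.3269], 'opening': 0.0917}
scene 388.84177197000207 -0.08783908710903036 [-0.025 -0.644  0.526]
top 474.6881352119702 -0.16477125264014392 [ 0.466 -0.178  0.976]
wrist 336.2674097808689 -0.07764272786855991 [0.051 0.528 0.385]
```

View pics/top0b.png

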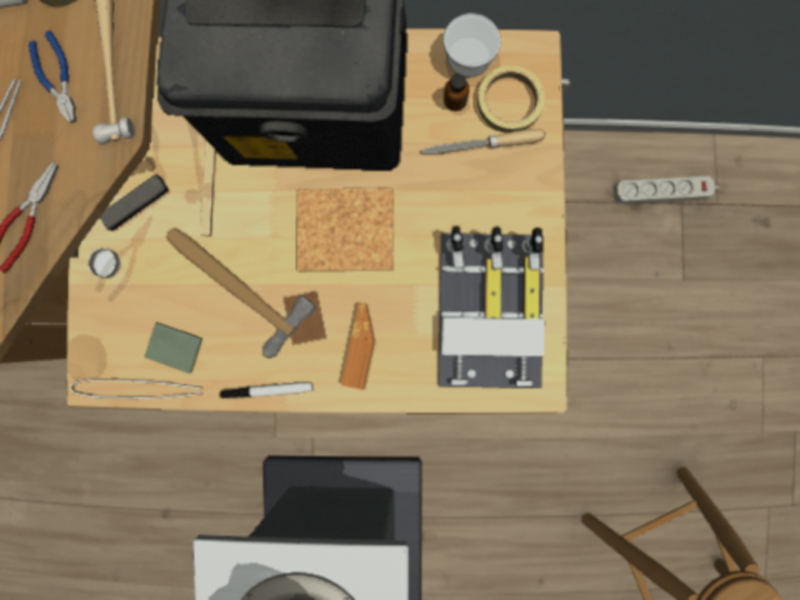

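View pics/scene0.png

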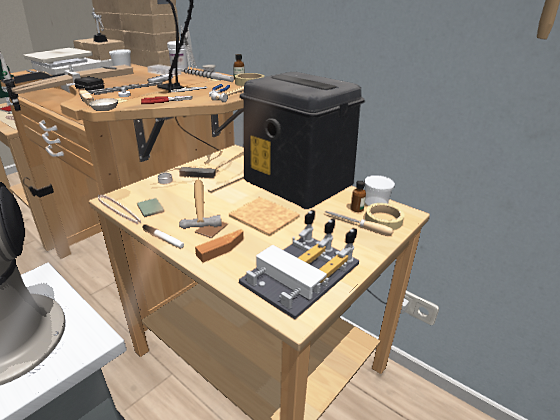

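Top view shows: pad at (345,229), wedge at (358,345) with tip up, jig at (490,310), with bars only at places 2 and 3 (bar1 missing), knobs at about (457,238), (496,238), (537,238).

Run:
```python
from h import *
im,p=load('top0.png')
f=lambda uv,z:back(p,(np.array(uv)+.5)*.7-.5,z)[:,:2].round(4).tolist()
c=np.array(f([(441,233),(543,235),(541,388),(438,386)],.012)); print('plate',c.tolist(), np.linalg.norm(c-np.roll(c,-1,0),axis=1))
print('knobs',f([(457,232),(496,232),(537,233)],.086))
c=np.array(f([(297,188),(393,187),(394,270),(297,271)],.010)); print('pad',c.tolist(), c.mean(0), np.linalg.norm(c-np.roll(c,-1,0),axis=1))
print('wedge',f([(361,303),(366,304),(375,342),(364,388),(341,382)],.024))
print('barends',f([(493,260),(538,258)],.038))
im=im[140:290,280:400]; cv2.imwrite('pics/c1.png',cv2.resize(im,None,fx=4,fy=4,interpolation=cv2.INTER_CUBIC))
```

```text
plate [[0.6005, -0.2083], [0.598, -0.3551], [0.3794, -0.3505], [0.3827, -0.2039]] [0.14682129 0.21864839 0.14663714 0.21784444]
knobs [[0.5915, -0.2272], [0.5917, -0.2789], [0.5905, -0.3335]]
pad [[0.6674, 0.0005], [0.6679, -0.1393], [0.5475, -0.1411], [0.5462, -0.0014]] [ 0.60725  -0.070325] [0.13980089 0.12041345 0.13970605 0.12121489]
wedge [[0.4998, -0.0954], [0.4984, -0.1024], [0.4451, -0.1153], [0.3806, -0.1], [0.3888, -0.0676]]
barends [[0.5592, -0.2798], [0.5621, -0.3428]]
```

View pics/c1.png

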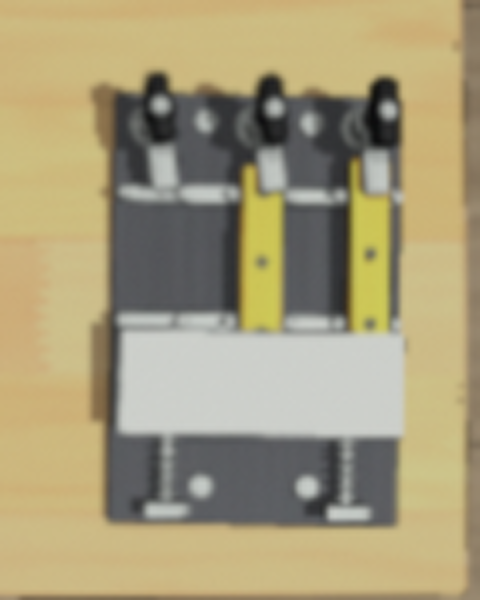

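Bars 2 and 3 are present, place 1 is empty. I'm moving over the knobs for a close look.

>>> jog_arm(deltas=[1, -0.5, 0.2, 0, 0, -0.23, 1, -0.5, 0.2, 0, 0, -0.23, 1, -0.5, 0.2, 0, 0, -0.23, 1, -0.5, 0.2, 0, 0, -0.23], claw=0.35, newtons=30)

```text
time: 0.48
tool_pos: [0.2254, 0.4592, 0.2585]
tool_rot: [3.14, 0.002, 2.538]
contact_force: [0.5, 0.4, -0.2]
opening: 0.0697
```

>>> jog_arm(deltas=[1, -0.5, 0, 0, 0, -0.23, 1, -0.5, 0, 0, 0, -0.23, 1, -0.5, 0, 0, 0, -0.23, 1, -0.5, 0, 0, 0, -0.23])

```text
time: 0.82
tool_pos: [0.3249, 0.4089, 0.2572]
tool_rot: [3.141, 0.002, 2.178]
contact_force: [0.1, 0.2, 0.7]
opening: 0.0431
```

>>> jog_arm(deltas=[1, -1, 0, 0, 0, -0.23, 1, -1, 0, 0, 0, -0.23, 1, -1, 0, 0, 0, -0.23, 1, -1, 0, 0, 0, -0.23, 1, -1, 0, 0, 0, -0.23])

```text
time: 1.23
tool_pos: [0.4149, 0.305, 0.2591]
tool_rot: [-3.125, 0.008, 1.827]
contact_force: [-24.0, -38.2, 24.1]
opening: 0.0179
```

>>> jog_arm(deltas=[0.3, -1, 0, 0, 0, -0.23, 0.3, -1, 0, 0, 0, -0.23, 0.3, -1, 0, 0, 0, -0.23, 0.3, -1, 0, 0, 0, -0.23])

```text
time: 1.57
tool_pos: [0.4515, 0.2083, 0.2576]
tool_rot: [3.142, 0.001, 1.457]
contact_force: [0.3, 1.4, -0.2]
opening: 0.0321
```

>>> jog_arm(deltas=[0, -1, 0, 0, 0, -0.23, 0, -1, 0, 0, 0, -0.23, 0, -1, 0, 0, 0, -0.23, 0, -1, 0, 0, 0, -0.23])

```text
time: 1.9
tool_pos: [0.4507, 0.1094, 0.2576]
tool_rot: [-3.141, 0.001, 1.098]
contact_force: [-0.1, 0.2, 1.3]
opening: 0.0318
```

>>> jog_arm(deltas=[0, -1, 0, 0, 0, -0.23, 0, -1, 0, 0, 0, -0.23, 0, -1, 0, 0, 0, -0.23, 0, -1, 0, 0, 0, -0.23])

```text
time: 2.23
tool_pos: [0.4513, 0.0098, 0.2576]
tool_rot: [3.141, 0.0, 0.738]
contact_force: [-0.2, 1.1, 0.2]
opening: 0.0319
```

>>> jog_arm(deltas=[0.4, -1, 0, 0, 0, -0.23, 0.4, -1, 0, 0, 0, -0.23, 0.4, -1, 0, 0, 0, -0.23, 0.4, -1, 0, 0, 0, -0.23])

```text
time: 2.57
tool_pos: [0.4931, -0.0907, 0.2572]
tool_rot: [3.141, -0.0, 0.378]
contact_force: [0.5, 0.6, -0.2]
opening: 0.032
```

>>> jog_arm(deltas=[0.4, -1, 0, 0, 0, -0.23, 0.4, -1, 0, 0, 0, -0.23, 0.4, -1, 0, 0, 0, -0.23, 0.4, -1, 0, 0, 0, -0.23])

```text
time: 2.9
tool_pos: [0.533, -0.1905, 0.2568]
tool_rot: [3.141, -0.0, 0.018]
contact_force: [-0.2, -0.0, -0.5]
opening: 0.0321
```

>>> jog_arm(deltas=[0, -0.9, 0, 0, 0, 0, 0, -0.9, 0, 0, 0, 0, 0, -0.9, 0, 0, 0, 0, 0, -0.9, 0, 0, 0, 0])

```text
time: 3.23
tool_pos: [0.5316, -0.2786, 0.2569]
tool_rot: [-3.14, 0.001, 0.023]
contact_force: [0.8, 0.1, -0.7]
opening: 0.032
```

Run:
```python
from h import *
st(); im,p=snap('wrist','w1.png'); a,q=snap('scene','s1.png')
cv2.imwrite('pics/w1b.png',np.vstack([cv2.resize(im,(720,540),interpolation=cv2.INTER_CUBIC)])[:,:,::-1])
```

```text
{'time': 3.2333, 'qpos': [-0.6107, 0.4703, 1.2707, 0.0007, 1.402, 0.9373], 'tool_pos': [0.5316, -0.2786, 0.2569], 'tool_rot': [-3.1402, 0.0007, 0.0226], 'contact_force': [0.8338, 0.1129, -0.7045], 'opening': 0.032}
```

View pics/w1b.png

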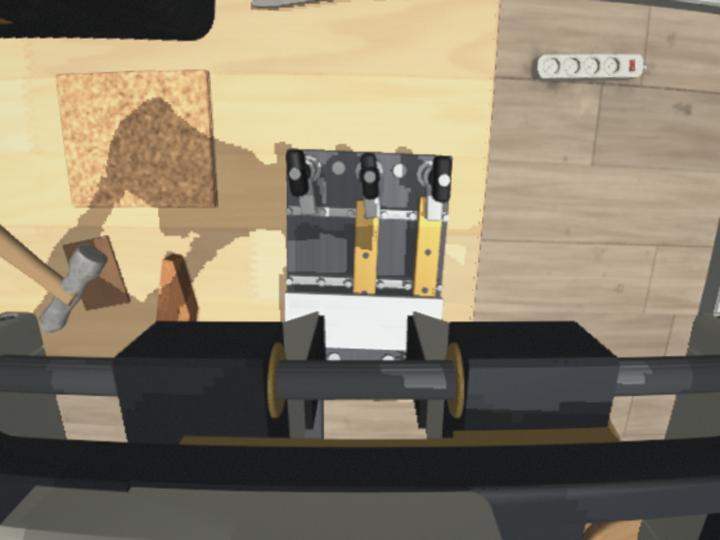

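View pics/s1.png

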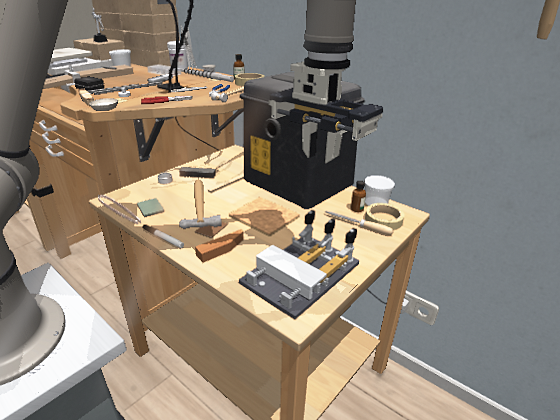

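Run:
```python
from h import *
im,p=load('w1.png'); k=560/720
im0,p0=load('top0.png')
for z in (.086,.088,.09):
    a=back(p,(np.array([(296,174),(369,177),(443,180)])+.5)*k-.5,z)[:,:2]; b=back(p0,np.array([(160,105),(275,107),(388,109)])/4+[280,140]-.4,z)[:,:2]
    print(z,a.round(4).tolist(),b.round(4).tolist())
c=back(p,(np.array([(289,149),(452,156),(285,292)])+.5)*k-.5,.012);print('plate',c.round(4).tolist())
print('pad',back(p,(np.array([(57,74),(208,70),(216,206),(72,207)])+.5)*k-.5,.01).mean(0))
cv2.imwrite('pics/w1c.png',cv2.resize(im[100:240,210:360],None,fx=5,fy=5,interpolation=cv2.INTER_CUBIC)[:600+100])
```

```text
0.086 [[0.5854, -0.2268], [0.5842, -0.2798], [0.5834, -0.3338]] [[0.5847, -0.2269], [0.5839, -0.2812], [0.5831, -0.335]]
0.088 [[0.5855, -0.2271], [0.5844, -0.2798], [0.5836, -0.3335]] [[0.5844, -0.2268], [0.5836, -0.281], [0.5828, -0.3346]]
0.09 [[0.5856, -0.2274], [0.5845, -0.2798], [0.5837, -0.3331]] [[0.5842, -0.2267], [0.5833, -0.2808], [0.5826, -0.3343]]
plate [[0.6026, -0.2093, 0.012], [0.5997, -0.3537, 0.012], [0.4692, -0.2023, 0.012]]
pad [ 0.60899092 -0.06967469  0.01      ]
```

View pics/w1c.png

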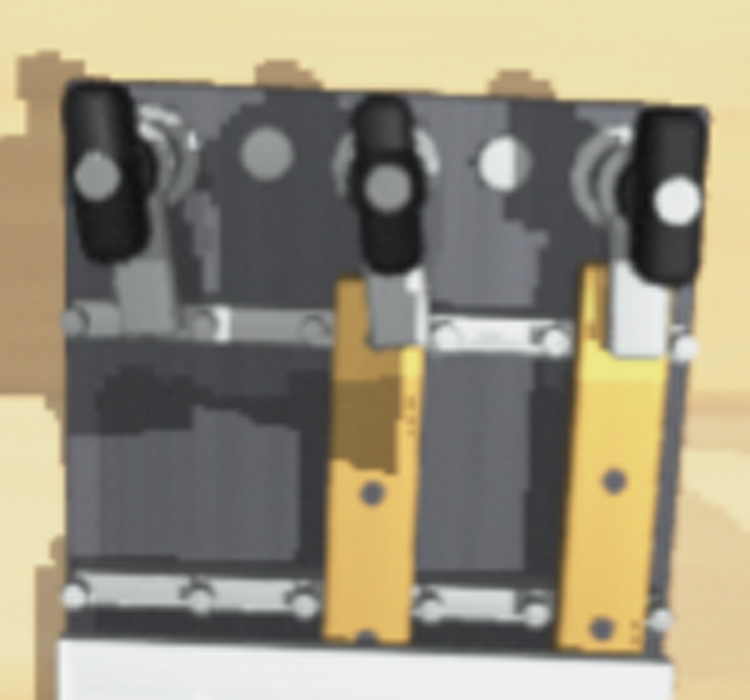

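Knob axes are near (0.585,-0.227), (0.584,-0.2805) and (0.583,-0.334), with wings nearly along x. Starting with bolt3.

>>> jog_arm(deltas=[0.52, -0.55, -1, 0, 0, -0.03, 0.52, -0.55, -1, 0, 0, -0.03, 0.52, -0.55, -1, 0, 0, -0.03, 0.52, -0.55, -1, 0, 0, -0.03])

```text
time: 3.67
tool_pos: [0.5826, -0.3314, 0.147]
tool_rot: [-3.133, 0.012, -0.025]
contact_force: [-2.0, 1.0, -2.0]
opening: 0.0322
```

>>> jog_arm(deltas=[0, 0, -0.3, 0, 0, 0, 0, 0, -0.5, 0, 0, 0, 0, 0, -0.5, 0, 0, 0, 0, 0, -0.5, 0, 0, 0])

```text
time: 4.0
tool_pos: [0.5834, -0.3316, 0.1082]
tool_rot: [-3.14, 0.001, -0.025]
contact_force: [-0.2, 0.1, 0.4]
opening: 0.0326
```

>>> jog_arm(deltas=[0, -0.02, -0.2, 0, 0, 0, 0, -0.02, -0.4, 0, 0, 0, 0, -0.02, -0.4, 0, 0, 0])

```text
time: 4.25
tool_pos: [0.5826, -0.3344, 0.067]
tool_rot: [-3.14, 0.002, -0.027]
contact_force: [-1.1, 0.2, -0.3]
opening: 0.0323
```

>>> jog_arm(deltas=[0, 0, 0, 0, 0, 0, 0, 0, 0, 0, 0, 0, 0, 0, 0, 0, 0, 0, 0, 0, 0, 0, 0, 0, 0, 0, 0, 0, 0, 0], claw=0)

```text
time: 4.67
tool_pos: [0.5846, -0.3342, 0.0704]
tool_rot: [-3.14, -0.003, -0.028]
contact_force: [0.4, 9.3, 6.7]
opening: 0.0117
```

>>> jog_arm(deltas=[0, 0, 0, 0, 0, 0.07, 0, 0, 0, 0, 0, 0.14, 0, 0, 0, 0, 0, 0.21, 0, 0, 0, 0, 0, 0.28, 0, 0, 0, 0, 0, 0.33])

```text
time: 5.08
tool_pos: [0.5844, -0.3335, 0.0704]
tool_rot: [-3.14, -0.004, 0.496]
contact_force: [1.2, 12.1, 8.1]
opening: 0.0118
```

>>> jog_arm(deltas=[0, 0, 0, 0, 0, 0.07, 0, 0, 0, 0, 0, 0.14, 0, 0, 0, 0, 0, 0.21, 0, 0, 0, 0, 0, 0.28, 0, 0, 0, 0, 0, 0.35])

```text
time: 5.5
tool_pos: [0.5839, -0.3329, 0.0704]
tool_rot: [-3.141, -0.004, 1.046]
contact_force: [-1.6, 12.6, 9.8]
opening: 0.0114
```

>>> jog_arm(deltas=[0, 0, 0, 0, 0, 0.07, 0, 0, 0, 0, 0, 0.14, 0, 0, 0, 0, 0, 0.21, 0, 0, 0, 0, 0, 0.28, 0, 0, 0, 0, 0, 0.35])

```text
time: 5.92
tool_pos: [0.5832, -0.3327, 0.0704]
tool_rot: [-3.141, -0.005, 1.596]
contact_force: [-5.1, 13.7, 12.6]
opening: 0.0117
```

>>> jog_arm(deltas=[0, 0, 0, 0, 0, 0.07, 0, 0, 0, 0, 0, 0.14, 0, 0, 0, 0, 0, 0.21, 0, 0, 0, 0, 0, 0.28, 0, 0, 0, 0, 0, 0.35])

```text
time: 6.33
tool_pos: [0.5825, -0.333, 0.0703]
tool_rot: [3.141, -0.005, 2.145]
contact_force: [-8.0, 12.1, 13.3]
opening: 0.0117
```

>>> jog_arm(deltas=[0, 0, 0, 0, 0, 0.07, 0, 0, 0, 0, 0, 0.14, 0, 0, 0, 0, 0, 0.21, 0, 0, 0, 0, 0, 0.28, 0, 0, 0, 0, 0, 0.35])

```text
time: 6.75
tool_pos: [0.582, -0.3335, 0.0703]
tool_rot: [3.139, -0.004, 2.695]
contact_force: [-9.1, 9.9, 13.5]
opening: 0.0119
```

```bash
python3 -c "
from h import *
o=st();print(o['torque'])"
```

```text
{'time': 6.75, 'qpos': [-0.6352, 0.7617, 1.2743, 0.0017, 1.1103, -1.7602], 'tool_pos': [0.582, -0.3335, 0.0703], 'tool_rot': [3.1392, -0.0043, 2.6951], 'contact_force': [-9.1193, 9.9193, 13.5195], 'opening': 0.0119}
[ 1.77556228  1.59768848 -0.05810167]
```

>>> jog_arm(deltas=[0, 0, 0, 0, 0, 0.03, 0, 0, 0, 0, 0, 0.06, 0, 0, 0, 0, 0, 0.06])

```text
time: 7.0
tool_pos: [0.5821, -0.3337, 0.0703]
tool_rot: [3.139, -0.003, 2.785]
contact_force: [-8.1, 10.1, 11.6]
opening: 0.0121
```

```bash
python3 -c "
from h import *
o=st();print(o['torque'])"
```

```text
{'time': 7.0, 'qpos': [-0.6355, 0.7618, 1.2741, 0.0022, 1.1098, -1.8507], 'tool_pos': [0.5821, -0.3337, 0.0703], 'tool_rot': [3.1386, -0.0034, 2.785], 'contact_force': [-8.061, 10.1083, 11.5541], 'opening': 0.0121}
[ 1.81969284  1.39404596 -0.59426681]
```

At the stop (torque jumps to 0.59). Release, lift, go to bolt2.

>>> jog_arm(deltas=[0, 0, 0, 0, 0, 0, 0, 0, 0, 0, 0, 0, 0, 0, 0, 0, 0, 0, 0, 0, 0.5, 0, 0, 0, 0, 0, 0.5, 0, 0, 0], claw=0.35)

```text
time: 7.42
tool_pos: [0.585, -0.3377, 0.1228]
tool_rot: [-3.14, 0.007, 2.783]
contact_force: [0.8, -0.2, 2.1]
opening: 0.0316
```

>>> jog_arm(deltas=[0, 0.53, 0, 0, 0, -0.07, 0, 0.53, 0, 0, 0, -0.14, 0, 0.53, 0, 0, 0, -0.21, 0, 0.53, 0, 0, 0, -0.28, 0, 0.53, 0, 0, 0, -0.35])

```text
time: 7.83
tool_pos: [0.5838, -0.2833, 0.1187]
tool_rot: [3.141, 0.002, 2.228]
contact_force: [-0.6, 0.9, -0.7]
opening: 0.0321
```

>>> jog_arm(deltas=[0, 0, 0, 0, 0, -0.07, 0, 0, 0, 0, 0, -0.14, 0, 0, 0, 0, 0, -0.21, 0, 0, 0, 0, 0, -0.28, 0, 0, 0, 0, 0, -0.35])

```text
time: 8.25
tool_pos: [0.5837, -0.2838, 0.1185]
tool_rot: [3.14, 0.001, 1.678]
contact_force: [0.6, -0.0, -0.1]
opening: 0.0323
```

>>> jog_arm(deltas=[0, 0, 0, 0, 0, -0.07, 0, 0, 0, 0, 0, -0.14, 0, 0, 0, 0, 0, -0.21, 0, 0, 0, 0, 0, -0.28, 0, 0, 0, 0, 0, -0.35])

```text
time: 8.67
tool_pos: [0.5837, -0.2838, 0.1185]
tool_rot: [3.139, 0.0, 1.128]
contact_force: [0.0, -0.5, -0.6]
opening: 0.0324
```

>>> jog_arm(deltas=[0, 0, 0, 0, 0, -0.07, 0, 0, 0, 0, 0, -0.14, 0, 0, 0, 0, 0, -0.21, 0, 0, 0, 0, 0, -0.28, 0, 0, 0, 0, 0, -0.35])

```text
time: 9.08
tool_pos: [0.5837, -0.2837, 0.1185]
tool_rot: [3.139, -0.001, 0.578]
contact_force: [0.1, -0.5, -0.2]
opening: 0.0319
```

>>> jog_arm(deltas=[0, 0, 0, 0, 0, -0.07, 0, 0, 0, 0, 0, -0.14, 0, 0, 0, 0, 0, -0.21, 0, 0, 0, 0, 0, -0.28, 0, 0, 0, 0, 0, -0.33])

```text
time: 9.5
tool_pos: [0.5837, -0.2838, 0.1185]
tool_rot: [3.14, -0.002, 0.06]
contact_force: [0.5, -0.6, 0.5]
opening: 0.0322
```

>>> jog_arm(deltas=[0.005, 0.04, -0.2, 0, 0, 0, 0.005, 0.04, -0.4, 0, 0, 0, 0.005, 0.04, -0.5, 0, 0, 0, 0.005, 0.04, -0.5, 0, 0, 0])

```text
time: 9.83
tool_pos: [0.5826, -0.2787, 0.0655]
tool_rot: [-3.14, 0.003, 0.066]
contact_force: [-0.2, 1.5, -0.4]
opening: 0.0325
```

>>> jog_arm(deltas=[0, 0, 0, 0, 0, 0, 0, 0, 0, 0, 0, 0, 0, 0, 0, 0, 0, 0, 0, 0, 0, 0, 0, 0, 0, 0, 0, 0, 0, 0], claw=0)

```text
time: 10.25
tool_pos: [0.5843, -0.2799, 0.0691]
tool_rot: [3.139, -0.002, 0.066]
contact_force: [-1.2, -2.4, 3.1]
opening: 0.0114
```

>>> jog_arm(deltas=[0, 0, 0, 0, 0, 0.07, 0, 0, 0, 0, 0, 0.14, 0, 0, 0, 0, 0, 0.21, 0, 0, 0, 0, 0, 0.28, 0, 0, 0, 0, 0, 0.35])

```text
time: 10.67
tool_pos: [0.5842, -0.2799, 0.0691]
tool_rot: [3.139, -0.001, 0.621]
contact_force: [0.5, -1.5, 4.5]
opening: 0.0115
```

>>> jog_arm(deltas=[0, 0, 0, 0, 0, 0.07, 0, 0, 0, 0, 0, 0.14, 0, 0, 0, 0, 0, 0.21, 0, 0, 0, 0, 0, 0.28, 0, 0, 0, 0, 0, 0.35])

```text
time: 11.08
tool_pos: [0.5842, -0.2799, 0.069]
tool_rot: [3.139, 0.001, 1.17]
contact_force: [-0.2, -2.4, 3.4]
opening: 0.0114
```

>>> jog_arm(deltas=[0, 0, 0, 0, 0, 0.07, 0, 0, 0, 0, 0, 0.14, 0, 0, 0, 0, 0, 0.21, 0, 0, 0, 0, 0, 0.28, 0, 0, 0, 0, 0, 0.35])

```text
time: 11.5
tool_pos: [0.5841, -0.2799, 0.069]
tool_rot: [3.14, 0.002, 1.72]
contact_force: [-0.6, -1.9, 3.4]
opening: 0.0119
```

>>> jog_arm(deltas=[0, 0, 0, 0, 0, 0.07, 0, 0, 0, 0, 0, 0.14, 0, 0, 0, 0, 0, 0.21, 0, 0, 0, 0, 0, 0.28, 0, 0, 0, 0, 0, 0.35])

```text
time: 11.92
tool_pos: [0.5841, -0.2798, 0.069]
tool_rot: [3.141, 0.002, 2.27]
contact_force: [0.6, -1.8, 4.9]
opening: 0.0117
```

>>> jog_arm(deltas=[0, 0, 0, 0, 0, 0.07, 0, 0, 0, 0, 0, 0.14, 0, 0, 0, 0, 0, 0.21, 0, 0, 0, 0, 0, 0.28, 0, 0, 0, 0, 0, 0.33])

```text
time: 12.33
tool_pos: [0.584, -0.2798, 0.069]
tool_rot: [-3.141, 0.002, 2.788]
contact_force: [-2.2, -1.5, 4.3]
opening: 0.0125
```

```bash
python3 -c "
from h import *
o=st();print(o['torque'])"
```

```text
{'time': 12.3333, 'qpos': [-0.5651, 0.7218, 1.3618, -0.0002, 1.0559, -1.7818], 'tool_pos': [0.584, -0.2798, 0.069], 'tool_rot': [-3.141, 0.0019, 2.7876], 'contact_force': [-2.1627, -1.4574, 4.3373], 'opening': 0.0125}
[-0.24925305  0.35348943 -0.76346555]
```

>>> jog_arm(deltas=[0, 0, 0, 0, 0, 0, 0, 0, 0, 0, 0, 0, 0, 0, 0, 0, 0, 0, 0, 0, 0.5, 0, 0, 0, 0, 0, 0.5, 0, 0, 0], claw=0.35)

```text
time: 12.75
tool_pos: [0.5853, -0.2799, 0.122]
tool_rot: [-3.141, 0.005, 2.782]
contact_force: [2.0, -0.9, 1.0]
opening: 0.0321
```

```bash
python3 -c "
from h import *
im,p=load('w1.png');print(back(p,np.array([(213,25),(205,36),(0,38)])*560/720,0.0))
im,p=load('top0.png');print(back(p,np.array([(400,165),(226,160)])*.7,0.0),back(p,np.array([(405,30),(385,95),(165,100)])*.7,0.3))"
```

```text
[[ 7.07553287e-01 -1.42277659e-01 -5.55111512e-17]
 [ 6.98564258e-01 -1.34797553e-01  0.00000000e+00]
 [ 7.04398246e-01  6.25415683e-02  0.00000000e+00]]
[[ 0.70248077 -0.14933117  0.        ]
 [ 0.71304414  0.11034865  0.        ]] [[ 0.77538814 -0.1629235   0.3       ]
 [ 0.70382704 -0.14251578  0.3       ]
 [ 0.70413637  0.09123885  0.3       ]]
```

>>> jog_arm(deltas=[0, 0.54, 0, 0, 0, -0.07, 0, 0.54, 0, 0, 0, -0.14, 0, 0.54, 0, 0, 0, -0.21, 0, 0.54, 0, 0, 0, -0.28, 0, 0.54, 0, 0, 0, -0.35])

```text
time: 13.17
tool_pos: [0.584, -0.2246, 0.1182]
tool_rot: [3.141, 0.001, 2.227]
contact_force: [-0.3, 0.3, -0.0]
opening: 0.032
```

>>> jog_arm(deltas=[0, 0, 0, 0, 0, -0.07, 0, 0, 0, 0, 0, -0.14, 0, 0, 0, 0, 0, -0.21, 0, 0, 0, 0, 0, -0.28, 0, 0, 0, 0, 0, -0.35])

```text
time: 13.58
tool_pos: [0.5839, -0.2251, 0.118]
tool_rot: [3.141, 0.0, 1.677]
contact_force: [-0.1, 0.4, 0.1]
opening: 0.0317
```

>>> jog_arm(deltas=[0, 0, 0, 0, 0, -0.07, 0, 0, 0, 0, 0, -0.14, 0, 0, 0, 0, 0, -0.21, 0, 0, 0, 0, 0, -0.28, 0, 0, 0, 0, 0, -0.35])

```text
time: 14.0
tool_pos: [0.5839, -0.225, 0.118]
tool_rot: [3.141, -0.0, 1.127]
contact_force: [-0.0, 0.0, 0.4]
opening: 0.032
```

>>> jog_arm(deltas=[0, 0, 0, 0, 0, -0.07, 0, 0, 0, 0, 0, -0.14, 0, 0, 0, 0, 0, -0.21, 0, 0, 0, 0, 0, -0.28, 0, 0, 0, 0, 0, -0.35])

```text
time: 14.42
tool_pos: [0.5839, -0.2251, 0.118]
tool_rot: [3.141, -0.0, 0.577]
contact_force: [0.3, 0.3, 0.1]
opening: 0.0323
```

>>> jog_arm(deltas=[0, 0, 0, 0, 0, -0.07, 0, 0, 0, 0, 0, -0.14, 0, 0, 0, 0, 0, -0.21, 0, 0, 0, 0, 0, -0.28, 0, 0, 0, 0, 0, -0.28])

```text
time: 14.83
tool_pos: [0.5839, -0.2251, 0.118]
tool_rot: [3.141, -0.001, 0.139]
contact_force: [-0.2, -0.0, 0.7]
opening: 0.0323
```

Run:
```python
from h import *
st(); im,p=snap('wrist','w2.png')
```

```text
{'time': 14.8333, 'qpos': [-0.4903, 0.6316, 1.3874, 0.0, 1.1219, 0.9413], 'tool_pos': [0.5839, -0.2251, 0.118], 'tool_rot': [3.1412, -0.0006, 0.1391], 'contact_force': [-0.2071, -0.0005, 0.6507], 'opening': 0.0323}
```

View pics/w2.png

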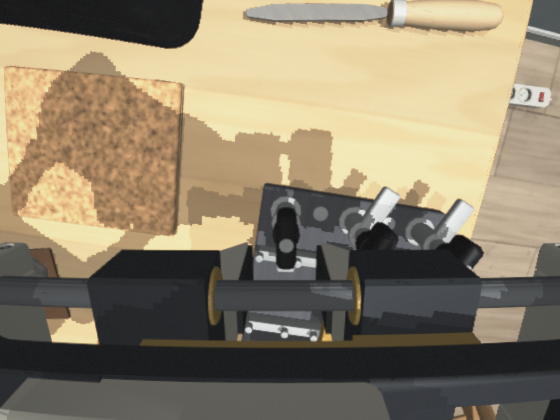

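Bolts 2 and 3 point away (fingers up-right at (385,205), (455,215)); knob1 is upright at (287,235) between the fingers. Doing bolt1.

>>> jog_arm(deltas=[0.01, -0.01, -0.2, 0, 0, 0, 0.01, -0.01, -0.4, 0, 0, 0, 0.01, -0.01, -0.5, 0, 0, 0, 0.01, -0.01, -0.5, 0, 0, 0])

```text
time: 15.22
tool_pos: [0.5832, -0.2254, 0.0652]
tool_rot: [-3.139, 0.004, 0.146]
contact_force: [-1.0, 1.1, -0.8]
opening: 0.032
```

>>> jog_arm(deltas=[0, 0, 0, 0, 0, 0, 0, 0, 0, 0, 0, 0, 0, 0, 0, 0, 0, 0, 0, 0, 0, 0, 0, 0, 0, 0, 0, 0, 0, 0], claw=0)

```text
time: 15.63
tool_pos: [0.5852, -0.226, 0.0689]
tool_rot: [3.141, -0.002, 0.144]
contact_force: [-0.7, 2.0, 4.6]
opening: 0.0115
```

>>> jog_arm(deltas=[0, 0, 0, 0, 0, 0.07, 0, 0, 0, 0, 0, 0.14, 0, 0, 0, 0, 0, 0.21, 0, 0, 0, 0, 0, 0.28, 0, 0, 0, 0, 0, 0.35])

```text
time: 16.05
tool_pos: [0.5852, -0.226, 0.0689]
tool_rot: [3.14, -0.001, 0.699]
contact_force: [1.2, 3.0, 4.8]
opening: 0.0119
```

>>> jog_arm(deltas=[0, 0, 0, 0, 0, 0.07, 0, 0, 0, 0, 0, 0.14, 0, 0, 0, 0, 0, 0.21, 0, 0, 0, 0, 0, 0.28, 0, 0, 0, 0, 0, 0.35])

```text
time: 16.47
tool_pos: [0.5852, -0.226, 0.0689]
tool_rot: [3.14, -0.0, 1.249]
contact_force: [-0.9, 1.8, 5.3]
opening: 0.0118
```

>>> jog_arm(deltas=[0, 0, 0, 0, 0, 0.07, 0, 0, 0, 0, 0, 0.14, 0, 0, 0, 0, 0, 0.21, 0, 0, 0, 0, 0, 0.28, 0, 0, 0, 0, 0, 0.35])

```text
time: 16.88
tool_pos: [0.5852, -0.226, 0.069]
tool_rot: [3.14, 0.001, 1.799]
contact_force: [-0.2, 2.0, 4.6]
opening: 0.0119
```

>>> jog_arm(deltas=[0, 0, 0, 0, 0, 0.07, 0, 0, 0, 0, 0, 0.14, 0, 0, 0, 0, 0, 0.21, 0, 0, 0, 0, 0, 0.28, 0, 0, 0, 0, 0, 0.35])

```text
time: 17.3
tool_pos: [0.5852, -0.226, 0.0689]
tool_rot: [3.14, 0.001, 2.349]
contact_force: [-1.2, 2.1, 5.2]
opening: 0.0118
```

>>> jog_arm(deltas=[0, 0, 0, 0, 0, 0.07, 0, 0, 0, 0, 0, 0.14, 0, 0, 0, 0, 0, 0.21, 0, 0, 0, 0, 0, 0.28, 0, 0, 0, 0, 0, 0.28])

```text
time: 17.72
tool_pos: [0.5852, -0.226, 0.0689]
tool_rot: [3.141, 0.002, 2.787]
contact_force: [-0.5, 2.0, 6.0]
opening: 0.0121
```

```bash
python3 -c "
from h import *
o=st();print(o['torque'])"
```

```text
{'time': 17.7167, 'qpos': [-0.4911, 0.6899, 1.4284, 0.0011, 1.0217, -1.7075], 'tool_pos': [0.5852, -0.226, 0.0689], 'tool_rot': [3.1409, 0.0018, 2.7866], 'contact_force': [-0.4654, 2.0345, 5.9797], 'opening': 0.0121}
[ 0.46997581  0.13614918 -0.65199636]
```

All three bolts at their stops. Now to the wedge.

>>> jog_arm(deltas=[0, 0, 0, 0, 0, 0, 0, 0, 0, 0, 0, 0, 0, 0, 0, 0, 0, 0, 0, 0, 0.5, 0, 0, 0, 0, 0, 0.9, 0, 0, 0], claw=0.65)

```text
time: 18.13
tool_pos: [0.5828, -0.2254, 0.1489]
tool_rot: [3.141, -0.007, 2.782]
contact_force: [1.0, -1.0, 0.6]
opening: 0.0409
```

>>> jog_arm(deltas=[-0.7, 0.9, 0.9, 0, 0, 0, -0.7, 0.9, 0.9, 0, 0, 0, -0.7, 0.9, 0.9, 0, 0, 0, -0.7, 0.9, 0.9, 0, 0, 0, -0.7, 0.9, 0.9, 0, 0, 0])

```text
time: 18.55
tool_pos: [0.5142, -0.1343, 0.2448]
tool_rot: [3.141, 0.005, 2.785]
contact_force: [0.9, -0.4, 0.1]
opening: 0.0599
```

>>> jog_arm(deltas=[0, 0.3, 0, 0, 0, 0.06, 0, 0.3, 0, 0, 0, 0.06, 0, 0.3, 0, 0, 0, 0.06])

```text
time: 18.8
tool_pos: [0.5148, -0.1059, 0.2403]
tool_rot: [-3.141, -0.001, 2.878]
contact_force: [0.4, 0.1, 0.0]
opening: 0.0596
```

Run:
```python
from h import *
st(); im,p=snap('wrist','w3.png')
```

```text
{'time': 18.8, 'qpos': [-0.3486, 0.3415, 1.5177, -0.0002, 1.2833, -1.6557], 'tool_pos': [0.5148, -0.1059, 0.2403], 'tool_rot': [-3.1414, -0.0009, 2.878], 'contact_force': [0.3819, 0.0923, 0.0161], 'opening': 0.0596}
```

View pics/w3.png

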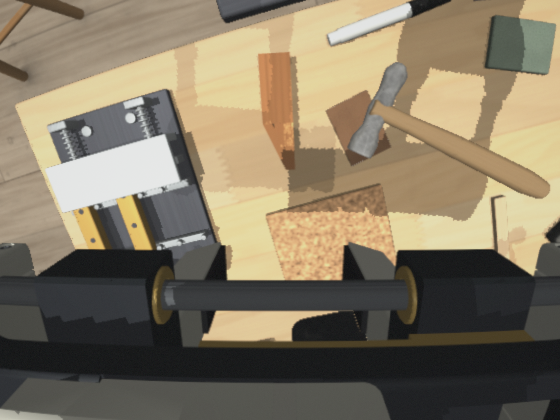

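```bash
cat >> h.py <<'E'
def wedge_pts(x,y,yaw,z0=0.):
    P=np.array([(-60,16),(60,16),(60,6),(10,-16),(-60,-16)])/1000
    c,s=np.cos(yaw),np.sin(yaw); Q=P@np.array([[c,s],[-s,c]])+[x,y]
    return np.r_[np.c_[Q,np.full(5,z0)],np.c_[Q,np.full(5,z0+.024)]]
def hull(p,v,z0=0.): return cv2.convexHull(proj(p,wedge_pts(*v,z0)).astype(np.float32))
def fitw(im,p,v0,box,z0=0.):
    from scipy.optimize import minimize
    hsv=cv2.cvtColor(im,cv2.COLOR_BGR2HSV).astype(int)
    m=((hsv[...,0]<14)&(hsv[...,1]>135)).astype(np.uint8); b=np.zeros_like(m); b[box[1]:box[3],box[0]:box[2]]=1; m*=b
    m=cv2.morphologyEx(m,cv2.MORPH_OPEN,np.ones((3,3)))
    def cost(v):
        h=np.zeros(m.shape,np.uint8); cv2.fillConvexPoly(h,np.round(hull(p,v,z0)*16).astype(np.int32),1,shift=4); return float((h!=m).sum())
    r=minimize(cost,v0,method='Nelder-Mead',options=dict(initial_simplex=[v0]+[np.array(v0)+d for d in np.diag([.01,.01,.1])],xatol=1e-5))
    return r.x,r.fun,m
E
python3 - <<'E'
from h import *
im,p=load('w3.png')
v,c,m=fitw(im,p,[.442,-.092,-.247],(240,30,315,185)); print(v,c,m.sum())
cv2.polylines(im,[np.round(hull(p,v)).astype(int)],1,(0,255,0)); o=im[30:190,230:330]; mm=np.dstack([m*255]*3)[30:190,230:330]
cv2.imwrite('pics/w3c.png',cv2.resize(np.hstack([o,mm]),None,fx=3.5,fy=3.5))
E
```

```text
[ 0.44175593 -0.09457164 -0.2218376 ] 914.0 2303
```

View pics/w3c.png

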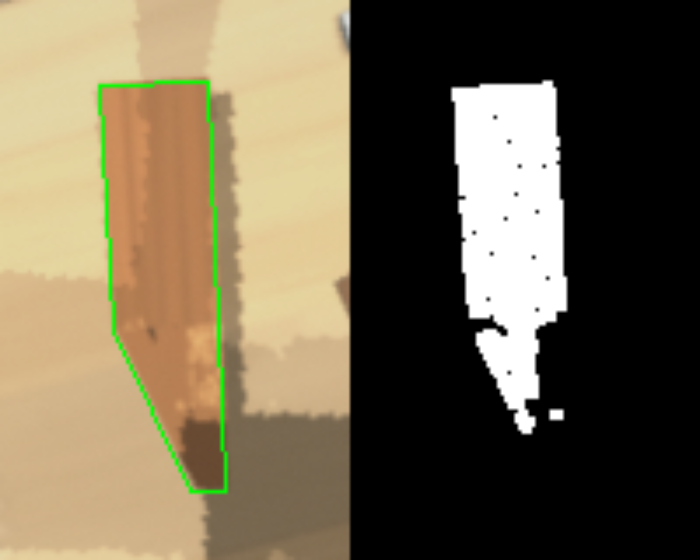

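Fit overlays the wedge well: (0.442,-0.095), yaw -0.222. Grasping its thick end.

>>> jog_arm(deltas=[-1, 0.19, -1, 0, 0, 0.027, -1, 0.19, -1, 0, 0, 0.027, -1, 0.19, -1, 0, 0, 0.027, -1, 0.19, -1, 0, 0, 0.027, -1, 0.19, -1, 0, 0, 0.027], claw=0.55)

```text
time: 19.27
tool_pos: [0.4101, -0.0865, 0.1378]
tool_rot: [3.14, -0.009, 2.918]
contact_force: [-0.8, 0.5, 0.1]
opening: 0.0508
```

>>> jog_arm(deltas=[-0.07, 0, -0.4, 0, 0, 0, -0.07, 0, -0.75, 0, 0, 0, -0.07, 0, -0.75, 0, 0, 0, -0.07, 0, -0.75, 0, 0, 0])

```text
time: 19.6
tool_pos: [0.408, -0.0878, 0.0656]
tool_rot: [3.141, -0.003, 2.919]
contact_force: [0.5, -0.9, 0.8]
opening: 0.0509
```

>>> jog_arm(deltas=[0, 0.01, -0.2, 0, 0, 0, 0, 0.01, -0.4, 0, 0, 0, 0, 0.01, -0.51, 0, 0, 0, 0, 0.01, -0.51, 0, 0, 0])

```text
time: 19.93
tool_pos: [0.4089, -0.0869, 0.0155]
tool_rot: [-3.141, 0.001, 2.919]
contact_force: [-0.5, -0.9, 0.2]
opening: 0.0504
```

>>> jog_arm(deltas=[0, 0, 0, 0, 0, 0, 0, 0, 0, 0, 0, 0, 0, 0, 0, 0, 0, 0, 0, 0, 0, 0, 0, 0, 0, 0, 0, 0, 0, 0], claw=0, newtons=40)

```text
time: 20.35
tool_pos: [0.4087, -0.0866, 0.0164]
tool_rot: [-3.141, 0.003, 2.92]
contact_force: [-0.2, 0.2, 6.9]
opening: 0.0316
```

>>> jog_arm(deltas=[0, 0, 0.3, 0, 0, 0, 0, 0, 0.6, 0, 0, 0, 0, 0, 1, 0, 0, 0, 0, 0, 1, 0, 0, 0])

```text
time: 20.68
tool_pos: [0.411, -0.0874, 0.1212]
tool_rot: [-3.14, 0.011, 2.92]
contact_force: [2.4, -0.8, 0.2]
opening: 0.0313
```

```bash
python3 -c "
from h import *
o=st();print(o['torque'])"
```

```text
{'time': 20.6833, 'qpos': [-0.3925, 0.2963, 1.9693, 0.0001, 0.8645, -1.7418], 'tool_pos': [0.411, -0.0874, 0.1212], 'tool_rot': [-3.1398, 0.0113, 2.92], 'contact_force': [2.4188, -0.7503, 0.1589], 'opening': 0.0313}
[-0.04654843 -0.05919477  0.02213156]
```

>>> jog_arm(deltas=[0.28, 0.1, 0, 0, 0, -0.07, 0.28, 0.1, 0, 0, 0, -0.14, 0.28, 0.1, 0, 0, 0, -0.21, 0.28, 0.1, 0, 0, 0, -0.28, 0.28, 0.1, 0, 0, 0, -0.35])

```text
time: 21.1
tool_pos: [0.4356, -0.076, 0.1152]
tool_rot: [3.141, 0.0, 2.365]
contact_force: [-1.1, 0.9, -1.1]
opening: 0.0316
```

>>> jog_arm(deltas=[0, 0, 0, 0, 0, -0.07, 0, 0, 0, 0, 0, -0.14, 0, 0, 0, 0, 0, -0.21, 0, 0, 0, 0, 0, -0.28, 0, 0, 0, 0, 0, -0.35])

```text
time: 21.52
tool_pos: [0.4355, -0.0761, 0.1152]
tool_rot: [3.141, 0.0, 1.815]
contact_force: [-0.3, 0.6, -1.6]
opening: 0.0316
```

>>> jog_arm(deltas=[0, 0, -0.3, 0, 0, -0.07, 0, 0, -0.6, 0, 0, -0.14, 0, 0, -0.8, 0, 0, -0.172, 0, 0, -0.8, 0, 0, -0.172, 0, 0, -0.8, 0, 0, -0.172])

```text
time: 21.93
tool_pos: [0.4351, -0.0759, 0.0348]
tool_rot: [-3.14, -0.001, 1.552]
contact_force: [-0.1, 0.1, -0.5]
opening: 0.032
```

Run:
```python
from h import *
o=st()
im,p=snap('scene','s2.png'); im2,p2=snap('top','t2.png')
a=cv2.resize(im[200:330,180:380],(800,520),interpolation=cv2.INTER_CUBIC)
b=cv2.resize(im2[180:290,230:400],None,fx=4,fy=4,interpolation=cv2.INTER_CUBIC)
cv2.imwrite('pics/t2c.png',b[:,:,::-1]); cv2.imwrite('pics/s2c.png',a[:,:,::-1])
```

```text
{'time': 21.9333, 'qpos': [-0.3467, 0.4902, 1.9874, 0.0, 0.666, -0.3278], 'tool_pos': [0.4351, -0.0759, 0.0348], 'tool_rot': [-3.1397, -0.0007, 1.5519], 'contact_force': [-0.0852, 0.1474, -0.4766], 'opening': 0.032}
```

View pics/s2c.png

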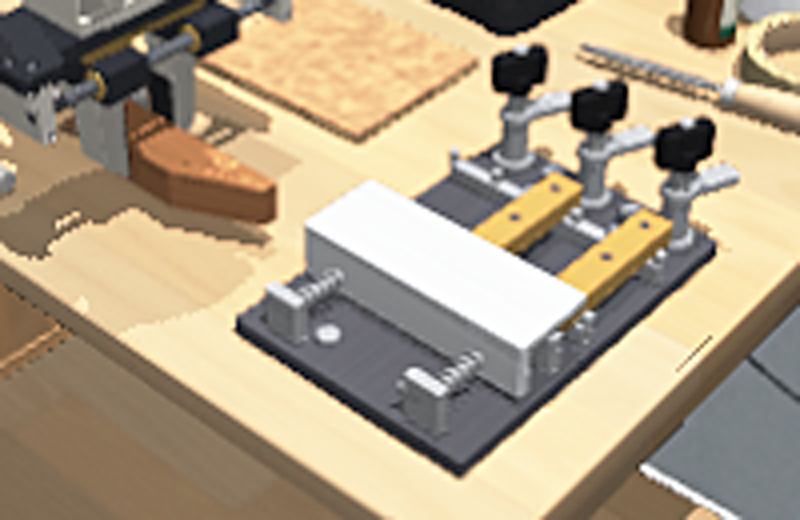

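Run:
```python
from h import *
im,p=load('s2.png')
J=lambda x,y,z:(np.array([.514+x*.9998+y*.02,-.2784+y*.9998-x*.02,z]))
c=lambda X:((proj(p,X)[0]-[180,200]+.5)*4-.5).round(1)
print('plate -x+y top',c(J(-.135,.074,.012)),'pred vs seen 238,322'); print('plate -x-y top',c(J(-.135,-.074,.012)),'seen 460,460'); print('plate+x-y',c(J(.085,-.074,.012)),'seen 715,238')
t=np.array([.4351,-.0759]); a=1.5519-np.pi; w=t-np.array([np.cos(a),np.sin(a)])*-.034
P=wedge_pts(w[0],w[1],a,.0348-.016)
for k,n in ((6,'tip+y top'),(1,'tip+y bot'),(7,'tip-y top'),(2,'tip -y bot'),(3,'bend bot'),(8,'bend top')): print(n,c(P[k]))
for x in (-.1,-.08,-.06,-.05): print(x,c(J(x,.07,.047)))
```

```text
plate -x+y top [231.6 315.5] pred vs seen 238,322
plate -x-y top [459.9 463.7] seen 460,460
plate+x-y [720.3 239.7] seen 715,238
tip+y top [280.7 180.6]
tip+y bot [281.7 217. ]
tip-y top [267.1 188.8]
tip -y bot [268.4 225.3]
bend bot [174.6 205. ]
bend top [172.1 168.8]
-0.1 [285.4 231.7]
-0.08 [313.3 214. ]
-0.06 [340.3 196.9]
-0.05 [353.5 188.5]
```

View pics/t2c.png

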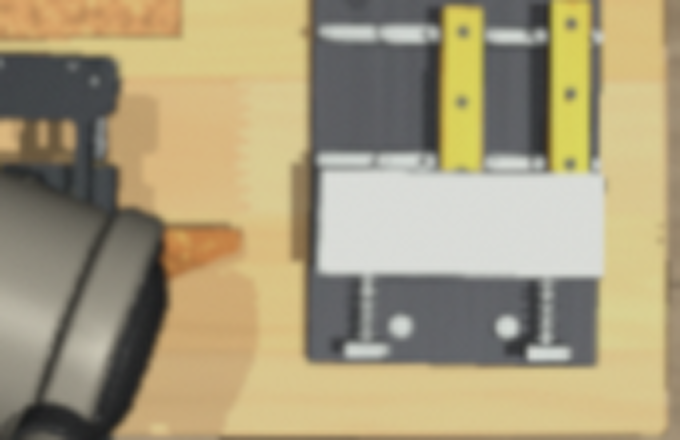

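Run:
```python
from h import *
im,p=load('t2.png')
f=lambda u,v,z:back(p,(np.array([u,v])+.5)/4-.5+[230,180],z)[0]
def j(X): d=X[:2]-[.514,-.2784]; return (np.array([d[0]-.02*d[1],d[1]+.02*d[0]])*1000).round(1)
for n,a in dict(railL=(320,169,.047),railR=(603,172,.047),railbackL=(318,274,.047),railbR=(603,277,.047),tip=(242,227,.043),wside=(170,225,.043),tipmy=(242,247,.043),pl=(308,362,.012),plR=(597,366,.012)).items(): X=f(*a); print(n,X.round(4),j(X))
```

```text
railL [ 0.4797 -0.2092  0.047 ] [-35.7  68.5]
railR [ 0.4781 -0.3482  0.047 ] [-34.5 -70.5]
railbackL [ 0.4284 -0.2082  0.047 ] [-87.   68.5]
railbR [ 0.4267 -0.3479  0.047 ] [-85.9 -71.3]
tip [ 0.4513 -0.1711  0.043 ] [-64.9 106.1]
wside [ 0.4522 -0.1357  0.043 ] [-64.7 141.4]
tipmy [ 0.4415 -0.1711  0.043 ] [-74.7 105.9]
pl [ 0.3825 -0.2043  0.012 ] [-133.    71.5]
plR [ 0.38   -0.3512  0.012 ] [-132.5  -75.5]
```

Wedge's straight side is about 4 mm off the ridge line; tip fits the slot. Lowering and entering.

>>> jog_arm(deltas=[0.015, 0, -0.045, 0, 0, 0, 0.012, -0.15, -0.045, 0, 0, 0, 0.009, -0.3, -0.045, 0, 0, 0, 0.009, -0.3, -0.045, 0, 0, 0])

```text
time: 22.37
tool_pos: [0.4379, -0.1082, 0.0316]
tool_rot: [3.138, 0.002, 1.55]
contact_force: [-0.2, -0.8, -0.3]
opening: 0.0314
```

>>> jog_arm(deltas=[-0.001, -0.07, 0, 0, 0, 0, -0.003, -0.14, 0, 0, 0, 0, -0.004, -0.21, 0, 0, 0, 0, -0.004, -0.21, 0, 0, 0, 0])

```text
time: 22.7
tool_pos: [0.4373, -0.1284, 0.031]
tool_rot: [3.139, 0.001, 1.55]
contact_force: [2.5, -1.3, -1.3]
opening: 0.0319
```

>>> jog_arm(deltas=[-0.001, -0.07, -0.015, 0, 0, 0, -0.002, -0.14, -0.015, 0, 0, 0, -0.004, -0.21, -0.015, 0, 0, 0, -0.005, -0.27, -0.015, 0, 0, 0, -0.005, -0.27, -0.015, 0, 0, 0])

```text
time: 23.12
tool_pos: [0.4369, -0.1549, 0.0293]
tool_rot: [3.139, 0.001, 1.55]
contact_force: [5.0, 0.2, -1.8]
opening: 0.0315
```

>>> jog_arm(deltas=[-0.001, -0.07, 0, 0, 0, 0, -0.002, -0.14, 0, 0, 0, 0, -0.004, -0.21, 0, 0, 0, 0, -0.005, -0.27, 0, 0, 0, 0, -0.005, -0.27, 0, 0, 0, 0])

```text
time: 23.53
tool_pos: [0.4367, -0.1824, 0.0295]
tool_rot: [3.138, 0.002, 1.55]
contact_force: [4.9, -2.2, -1.6]
opening: 0.0318
```

Run:
```python
from h import *
o=st(); print(o['torque'])
im,p=snap('scene','s3.png'); im2,p2=snap('top','t3.png')
a=cv2.resize(im[210:310,200:360],(640,400),interpolation=cv2.INTER_CUBIC); b=cv2.resize(im2[180:290,300:390],None,fx=3.2,fy=3.2,interpolation=cv2.INTER_CUBIC)
o=np.zeros((760,640,3),np.uint8); o[:400]=a; o[400:752,:288]=b
cv2.imwrite('pics/s3c.png',cv2.resize(o[:,:,::-1],(505,600)))
```

```text
{'time': 23.5333, 'qpos': [-0.558, 0.5364, 1.9109, 0.0006, 0.6905, -0.5373], 'tool_pos': [0.4367, -0.1824, 0.0295], 'tool_rot': [3.1381, 0.0016, 1.5497], 'contact_force': [4.9204, -2.1881, -1.6479], 'opening': 0.0318}
[-0.44578664 -0.80926836  0.17345364]
```

View pics/s3c.png

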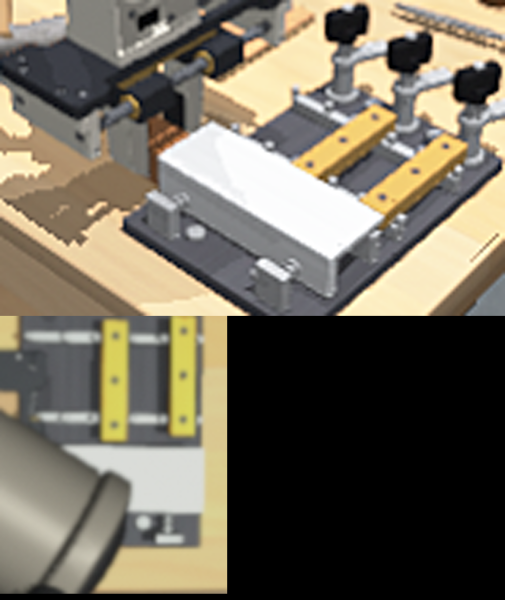

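The rail is held back and the bar ends are free. Releasing the wedge (about 70 mm deep) and lifting.

>>> jog_arm(deltas=[0, 0, 0, 0, 0, 0, 0, 0, 0, 0, 0, 0, 0, 0, 0, 0, 0, 0, 0, 0, 0, 0, 0, 0, 0, 0, 0, 0, 0, 0], claw=0.55)

```text
time: 24.05
tool_pos: [0.4345, -0.1808, 0.0289]
tool_rot: [-3.141, -0.001, 1.55]
contact_force: [0.7, -0.1, 0.5]
opening: 0.0499
```

>>> jog_arm(deltas=[0, 0, 0.3, 0, 0, 0, 0, 0, 0.6, 0, 0, 0, 0, 0, 1, 0, 0, 0, 0, 0, 1, 0, 0, 0])

```text
time: 24.38
tool_pos: [0.4379, -0.1827, 0.135]
tool_rot: [3.133, 0.005, 1.55]
contact_force: [1.9, 0.0, 0.0]
opening: 0.0503
```

>>> jog_arm(deltas=[0, 0, 1, 0, 0, 0.07, 0, 0, 1, 0, 0, 0.14, 0, 0, 1, 0, 0, 0.21, 0, 0, 1, 0, 0, 0.28, 0, 0, 1, 0, 0, 0.35])

```text
time: 24.8
tool_pos: [0.4355, -0.1813, 0.2305]
tool_rot: [3.14, 0.003, 2.105]
contact_force: [-0.2, -0.6, -1.0]
opening: 0.0504
```

>>> jog_arm(deltas=[0.7, -0.4, 0, 0, 0, 0.07, 0.7, -0.4, 0, 0, 0, 0.14, 0.7, -0.4, 0, 0, 0, 0.21, 0.7, -0.4, 0, 0, 0, 0.28, 0.7, -0.4, 0, 0, 0, 0.35])

```text
time: 25.22
tool_pos: [0.5051, -0.2212, 0.2279]
tool_rot: [3.141, -0.002, 2.655]
contact_force: [0.2, -0.8, 1.0]
opening: 0.0505
```

>>> jog_arm(deltas=[0.5, -0.5, 0, 0, 0, 0.07, 0.5, -0.5, 0, 0, 0, 0.14, 0.5, -0.5, 0, 0, 0, 0.21, 0.5, -0.5, 0, 0, 0, 0.28, 0.5, -0.5, 0, 0, 0, 0.3])

```text
time: 25.63
tool_pos: [0.555, -0.2713, 0.2279]
tool_rot: [3.141, -0.002, 3.126]
contact_force: [0.5, 0.5, 0.6]
opening: 0.0505
```

Run:
```python
from h import *
o=st()
im,p=snap('wrist','w4.png')
```

```text
{'time': 25.6333, 'qpos': [-0.5787, 0.5226, 1.2635, 0.0, 1.3574, -2.1342], 'tool_pos': [0.555, -0.2713, 0.2279], 'tool_rot': [3.1406, -0.0015, 3.1262], 'contact_force': [0.5084, 0.5128, 0.6358], 'opening': 0.0505}
```

View pics/w4.png

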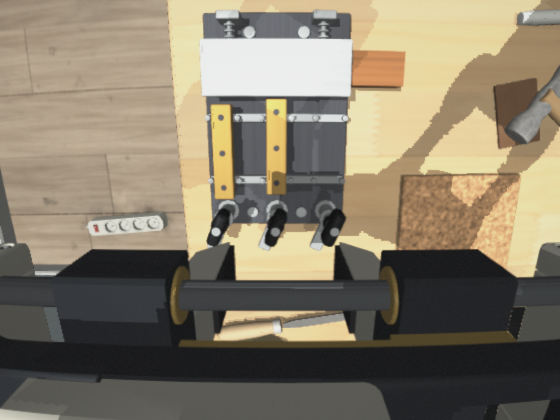

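Rail back (white block at rows 40–95), wedge butt visible at (377,69), bars at (277,146) and (222,151) with all knobs turned away.

Run:
```python
from h import *
im,p=load('w4.png')
def j(X): d=X[:2]-[.514,-.2784]; return (np.array([d[0]-.02*d[1],d[1]+.02*d[0]])*1000).round(1)
hsv=cv2.cvtColor(im,cv2.COLOR_BGR2HSV)
for b in ((262,90,295,205),(207,95,238,205)):
    s=hsv[b[1]:b[3],b[0]:b[2]].astype(int); m=((s[...,0]>12)&(s[...,0]<32)&(s[...,1]>140)).astype(np.uint8)
    n,l,stt,c=cv2.connectedComponentsWithStats(m); k=1+stt[1:,4].argmax(); pts=np.argwhere(l==k)[:,::-1].astype(np.float32)+b[:2]
    r=cv2.minAreaRect(pts); q=back(p,cv2.boxPoints(r),.038); X=q.mean(0); print(r, X.round(4), j(X), np.linalg.norm(q-np.roll(q,1,0),axis=1).round(4))
print('pad corners',back(p,[(400,176),(517,174)],.01).round(4))
```

```text
Traceback (most recent call last):
cv2.error: OpenCV(4.12.0) /io/opencv/modules/imgproc/src/convhull.cpp:143: error: (-215:Assertion failed) total >= 0 && (depth == CV_32F || depth == CV_32S) in function 'convexHull'
```

Run:
```python
from h import *
im,p=load('w4.png')
def j(X): d=X[:2]-[.514,-.2784]; return (np.array([d[0]-.02*d[1],d[1]+.02*d[0]])*1000).round(1)
hsv=cv2.cvtColor(im,cv2.COLOR_BGR2HSV)
for b in ((262,90,295,205),(207,95,238,205)):
    s=hsv[b[1]:b[3],b[0]:b[2]].astype(int); m=((s[...,0]>12)&(s[...,0]<32)&(s[...,1]>140)).astype(np.uint8)
    n,l,stt,c=cv2.connectedComponentsWithStats(m); k=1+stt[1:,4].argmax(); pts=(np.argwhere(l==k)[:,::-1]+np.array(b[:2])).astype(np.float32)
    r=cv2.minAreaRect(pts); q=back(p,cv2.boxPoints(r),.038); X=q.mean(0); print(r, X.round(4), j(X), np.linalg.norm(q-np.roll(q,1,0),axis=1).round(4))
print('pad corners',back(p,[(400,176),(517,174)],.01).round(4))
```

```text
((269.0, 179.0), (0.0, 0.0), 0.0) [ 0.5457 -0.2865  0.038 ] [31.9 -7.5] [0. 0. 0. 0.]Traceback (most recent call last):
  File "<stdin>", line 7, in <module>
ValueError: attempt to get argmax of an empty sequence
```

Run:
```python
from h import *
im,p=load('w4.png')
def j(X): d=X[:2]-[.514,-.2784]; return (np.array([d[0]-.02*d[1],d[1]+.02*d[0]])*1000).round(1)
for a,b in (((277.,100),(276.5,193.5)),((221.5,105),(224.5,198))):
    q=back(p,[a,b],.038); X=q.mean(0); print(X.round(4),j(X),np.linalg.norm(q[0]-q[1]).round(4),np.arctan2(*(q[1]-q[0])[1::-1]).round(3))
print('pad corners',back(p,[(400,176),(517,174)],.01).round(4))
```

```text
[ 0.5147 -0.278   0.038 ] [0.7 0.5] 0.0926 -0.027
[ 0.5184 -0.332   0.038 ] [  5.5 -53.5] 0.093 -0.028
pad corners [[ 0.5496 -0.1423  0.01  ]
 [ 0.5483 -0.0044  0.01  ]]
```

>>> jog_arm(deltas=[-0.41, -0.07, -1, 0, 0, 0, -0.41, -0.07, -1, 0, 0, 0, -0.41, -0.07, -1, 0, 0, 0, -0.41, -0.07, -1, 0, 0, 0], claw=0.39, newtons=30)

```text
time: 26.02
tool_pos: [0.5096, -0.2762, 0.1237]
tool_rot: [3.135, -0.01, 3.119]
contact_force: [-0.2, 0.5, -0.6]
opening: 0.0361
```

>>> jog_arm(deltas=[0, 0, -0.3, 0, 0, 0, 0, 0, -0.6, 0, 0, 0, 0, 0, -0.6, 0, 0, 0, 0, 0, -0.6, 0, 0, 0])

```text
time: 26.35
tool_pos: [0.5144, -0.2779, 0.0694]
tool_rot: [3.141, -0.001, 3.121]
contact_force: [0.5, -0.4, 0.5]
opening: 0.0359
```

>>> jog_arm(deltas=[0, 0, -0.15, 0, 0, 0, 0, 0, -0.32, 0, 0, 0, 0, 0, -0.32, 0, 0, 0, 0, 0, -0.32, 0, 0, 0])

```text
time: 26.68
tool_pos: [0.5151, -0.2786, 0.0389]
tool_rot: [-3.141, 0.002, 3.121]
contact_force: [0.0, 0.7, 1.1]
opening: 0.0358
```

>>> jog_arm(deltas=[0, 0, 0, 0, 0, 0, 0, 0, 0, 0, 0, 0, 0, 0, 0, 0, 0, 0, 0, 0, 0, 0, 0, 0, 0, 0, 0, 0, 0, 0], claw=0)

```text
time: 27.1
tool_pos: [0.5148, -0.2786, 0.0385]
tool_rot: [-3.14, 0.002, 3.121]
contact_force: [-1.4, 0.9, 6.2]
opening: 0.02
```

>>> jog_arm(deltas=[0, 0, 0.2, 0, 0, 0, 0, 0, 0.4, 0, 0, 0, 0, 0, 0.7, 0, 0, 0, 0, 0, 1, 0, 0, 0, 0, 0, 1, 0, 0, 0])

```text
time: 27.52
tool_pos: [0.5166, -0.2798, 0.1431]
tool_rot: [-3.136, 0.008, 3.121]
contact_force: [1.3, -1.2, -1.3]
opening: 0.0197
```

>>> jog_arm(deltas=[0.3, 0.9, 0, 0, 0, 0, 0.3, 0.9, 0, 0, 0, 0, 0.3, 0.9, 0, 0, 0, 0, 0.3, 0.9, 0, 0, 0, 0])

```text
time: 27.85
tool_pos: [0.5444, -0.1847, 0.1365]
tool_rot: [3.14, -0.001, 3.125]
contact_force: [-0.9, -0.4, -1.2]
opening: 0.0198
```

>>> jog_arm(deltas=[0.4, 0.9, 0, 0, 0, 0, 0.4, 0.9, 0, 0, 0, 0, 0.4, 0.9, 0, 0, 0, 0, 0.4, 0.9, 0, 0, 0, 0])

```text
time: 28.18
tool_pos: [0.5848, -0.0955, 0.1364]
tool_rot: [3.141, -0.0, 3.124]
contact_force: [0.1, -0.1, -2.6]
opening: 0.0197
```

>>> jog_arm(deltas=[0.2, 0.5, 0, 0, 0, 0, 0.2, 0.5, -0.4, 0, 0, 0, 0.2, 0.5, -0.8, 0, 0, 0, 0.2, 0.5, -0.8, 0, 0, 0])

```text
time: 28.52
tool_pos: [0.5987, -0.0477, 0.0491]
tool_rot: [3.139, -0.015, 3.122]
contact_force: [-2.7, -0.3, -3.9]
opening: 0.0197
```

>>> jog_arm(deltas=[0, 0, -0.15, 0, 0, 0, 0, 0, -0.2, 0, 0, 0, 0, 0, -0.2, 0, 0, 0])

```text
time: 28.77
tool_pos: [0.6035, -0.0495, 0.037]
tool_rot: [3.142, -0.002, 3.119]
contact_force: [0.4, 0.2, -1.3]
opening: 0.0195
```

>>> jog_arm(deltas=[0, 0, -0.06, 0, 0, 0, 0, 0, -0.1, 0, 0, 0, 0, 0, -0.12, 0, 0, 0, 0, 0, -0.12, 0, 0, 0])

```text
time: 29.1
tool_pos: [0.604, -0.0483, 0.0252]
tool_rot: [3.142, -0.0, 3.121]
contact_force: [-0.5, 0.3, -3.0]
opening: 0.0192
```

>>> jog_arm(deltas=[0, 0, -0.007, 0, 0, 0, 0, 0, -0.007, 0, 0, 0, 0, 0, -0.007, 0, 0, 0])

```text
time: 29.35
tool_pos: [0.6042, -0.0481, 0.0247]
tool_rot: [-3.142, 0.0, 3.121]
contact_force: [0.4, 0.3, -2.6]
opening: 0.0194
```

>>> jog_arm(deltas=[0, 0, 0, 0, 0, 0, 0, 0, 0, 0, 0, 0, 0, 0, 0, 0, 0, 0, 0, 0, 0, 0, 0, 0], claw=0.37)

```text
time: 29.68
tool_pos: [0.6043, -0.0482, 0.0247]
tool_rot: [-3.142, 0.001, 3.121]
contact_force: [-0.9, -0.3, 0.2]
opening: 0.0337
```

>>> jog_arm(deltas=[0, 0, 0.3, 0, 0, 0, 0, 0, 0.6, 0, 0, 0, 0, 0, 1, 0, 0, 0, 0, 0, 1, 0, 0, 0])

```text
time: 30.02
tool_pos: [0.6081, -0.0489, 0.1323]
tool_rot: [-3.139, 0.013, 3.121]
contact_force: [1.6, 0.2, 0.3]
opening: 0.0343
```

>>> jog_arm(deltas=[-0.3, -1, 0, 0, 0, 0, -0.3, -1, 0, 0, 0, 0, -0.3, -1, 0, 0, 0, 0, -0.3, -1, 0, 0, 0, 0])

```text
time: 30.35
tool_pos: [0.5731, -0.1524, 0.1246]
tool_rot: [-3.14, 0.0, 3.117]
contact_force: [0.4, -0.1, -0.1]
opening: 0.034
```

>>> jog_arm(deltas=[-0.5, -1, 0, 0, 0, 0, -0.5, -1, 0, 0, 0, 0, -0.5, -1, 0, 0, 0, 0, -0.5, -1, 0, 0, 0, 0])

```text
time: 30.68
tool_pos: [0.5224, -0.2522, 0.1244]
tool_rot: [-3.14, -0.0, 3.117]
contact_force: [0.6, 0.2, 0.8]
opening: 0.034
```

>>> jog_arm(deltas=[-0.07, -0.84, 0, 0, 0, 0, -0.07, -0.84, 0, 0, 0, 0, -0.07, -0.84, 0, 0, 0, 0, -0.07, -0.84, 0, 0, 0, 0])

```text
time: 31.02
tool_pos: [0.5172, -0.3333, 0.1241]
tool_rot: [3.141, 0.0, 3.118]
contact_force: [0.1, 1.1, -1.6]
opening: 0.0344
```

Run:
```python
from h import *
o=st()
im,p=snap('wrist','w5.png')
```

```text
{'time': 31.0167, 'qpos': [-0.6972, 0.6077, 1.4141, 0.0004, 1.1195, -2.2446], 'tool_pos': [0.5172, -0.3333, 0.1241], 'tool_rot': [3.1415, 0.0005, 3.118], 'contact_force': [0.1292, 1.1045, -1.5526], 'opening': 0.0344}
```

View pics/w5.png

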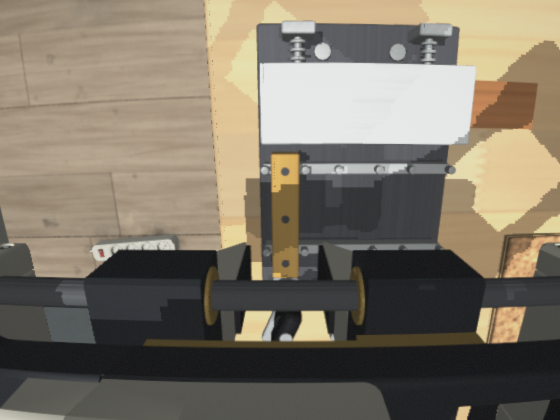

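>>> jog_arm(deltas=[0, 0.01, -0.3, 0, 0, 0, 0, 0.01, -0.6, 0, 0, 0, 0, 0.01, -0.86, 0, 0, 0, 0, 0.01, -0.86, 0, 0, 0, 0, 0.01, -0.86, 0, 0, 0])

```text
time: 31.48
tool_pos: [0.5171, -0.3289, 0.0376]
tool_rot: [3.139, -0.002, 3.123]
contact_force: [1.0, -0.1, 0.9]
opening: 0.0339
```

>>> jog_arm(deltas=[0, 0, 0, 0, 0, 0, 0, 0, 0, 0, 0, 0, 0, 0, 0, 0, 0, 0, 0, 0, 0, 0, 0, 0, 0, 0, 0, 0, 0, 0], claw=0)

```text
time: 31.9
tool_pos: [0.5183, -0.3317, 0.0405]
tool_rot: [-3.14, 0.003, 3.121]
contact_force: [1.4, 1.7, 7.5]
opening: 0.0196
```

>>> jog_arm(deltas=[0, 0, 0.2, 0, 0, 0, 0, 0, 0.4, 0, 0, 0, 0, 0, 0.7, 0, 0, 0, 0, 0, 1, 0, 0, 0, 0, 0, 1, 0, 0, 0])

```text
time: 32.32
tool_pos: [0.5195, -0.3331, 0.1452]
tool_rot: [-3.135, 0.009, 3.121]
contact_force: [0.9, -0.9, -1.6]
opening: 0.0194
```

>>> jog_arm(deltas=[0.3, 0.8, 0, 0, 0, 0, 0.3, 0.8, 0, 0, 0, 0, 0.3, 0.8, 0, 0, 0, 0, 0.3, 0.8, 0, 0, 0, 0])

```text
time: 32.65
tool_pos: [0.5475, -0.2487, 0.1382]
tool_rot: [3.141, -0.001, 3.124]
contact_force: [0.8, -0.7, -1.9]
opening: 0.0194
```

>>> jog_arm(deltas=[0.35, 0.9, 0, 0, 0, 0, 0.35, 0.9, 0, 0, 0, 0, 0.35, 0.9, 0, 0, 0, 0, 0.35, 0.9, 0, 0, 0, 0])

```text
time: 32.98
tool_pos: [0.5827, -0.1587, 0.1381]
tool_rot: [3.141, -0.0, 3.124]
contact_force: [-0.5, 0.2, -2.3]
opening: 0.0195
```

>>> jog_arm(deltas=[0.2, 0.71, 0, 0, 0, 0, 0.2, 0.71, 0, 0, 0, 0, 0.2, 0.71, 0, 0, 0, 0, 0.2, 0.71, 0, 0, 0, 0])

```text
time: 33.32
tool_pos: [0.602, -0.0903, 0.1381]
tool_rot: [-3.141, -0.001, 3.123]
contact_force: [-0.1, -0.7, -2.0]
opening: 0.0201
```

>>> jog_arm(deltas=[0.02, -0.15, -0.3, 0, 0, 0, 0.02, -0.15, -0.6, 0, 0, 0, 0.02, -0.15, -0.9, 0, 0, 0, 0.02, -0.15, -0.9, 0, 0, 0, 0.02, -0.15, -0.9, 0, 0, 0])

```text
time: 33.73
tool_pos: [0.6027, -0.1069, 0.0472]
tool_rot: [3.141, -0.004, 3.119]
contact_force: [0.2, 0.6, -1.6]
opening: 0.0194
```

>>> jog_arm(deltas=[0, 0, -0.08, 0, 0, 0, 0, 0, -0.15, 0, 0, 0, 0, 0, -0.2, 0, 0, 0, 0, 0, -0.2, 0, 0, 0, 0, 0, -0.2, 0, 0, 0])

```text
time: 34.15
tool_pos: [0.6042, -0.1051, 0.0287]
tool_rot: [-3.142, 0.0, 3.121]
contact_force: [0.8, 0.4, -1.8]
opening: 0.0193
```

>>> jog_arm(deltas=[0, 0, -0.01, 0, 0, 0, 0, 0, -0.02, 0, 0, 0, 0, 0, -0.02, 0, 0, 0])

```text
time: 34.4
tool_pos: [0.6044, -0.1051, 0.0266]
tool_rot: [-3.141, 0.001, 3.121]
contact_force: [-1.0, -0.3, -2.4]
opening: 0.0194
```

>>> jog_arm(deltas=[0, 0, 0, 0, 0, 0, 0, 0, 0, 0, 0, 0, 0, 0, 0, 0, 0, 0, 0, 0, 0, 0, 0, 0], claw=0.33)

```text
time: 34.73
tool_pos: [0.6043, -0.1052, 0.0267]
tool_rot: [-3.142, 0.001, 3.121]
contact_force: [0.7, -0.6, -0.4]
opening: 0.0301
```

>>> jog_arm(deltas=[0, 0, 0.3, 0, 0, 0, 0, 0, 0.6, 0, 0, 0, 0, 0, 1, 0, 0, 0, 0, 0, 1, 0, 0, 0])

```text
time: 35.07
tool_pos: [0.608, -0.1063, 0.1344]
tool_rot: [-3.138, 0.013, 3.121]
contact_force: [1.1, 0.2, 0.4]
opening: 0.0303
```

>>> jog_arm(deltas=[-0.9, 0, 0.9, 0, 0, 0, -0.9, 0, 0.9, 0, 0, 0, -0.9, 0, 0.9, 0, 0, 0, -0.9, 0, 0.9, 0, 0, 0])

```text
time: 35.4
tool_pos: [0.5125, -0.1055, 0.2218]
tool_rot: [-3.139, 0.006, 3.121]
contact_force: [1.7, -1.1, 0.3]
opening: 0.0304
```

>>> jog_arm(deltas=[-0.8, -0.3, 0, 0, 0, -0.07, -0.8, -0.3, 0, 0, 0, -0.14, -0.8, -0.3, 0, 0, 0, -0.21, -0.8, -0.3, 0, 0, 0, -0.28, -0.8, -0.3, 0, 0, 0, -0.35], claw=0.55)

```text
time: 35.82
tool_pos: [0.4338, -0.1356, 0.2166]
tool_rot: [3.141, 0.001, 2.564]
contact_force: [0.2, -0.1, 0.2]
opening: 0.0502
```

Run:
```python
from h import *
o=st()
im,p=snap('top','t5.png'); im2,p2=snap('scene','s5.png')
im,im2=im[:,:,::-1],im2[:,:,::-1]
a=cv2.resize(im[110:290,190:400],None,fx=2.8,fy=2.8,interpolation=cv2.INTER_CUBIC); b=cv2.resize(im2[180:320,190:370],None,fx=2,fy=2)
o=np.zeros((790,600,3),np.uint8); o[:504,:588]=a; o[505:785,:360]=b
cv2.imwrite('pics/t5c.png',cv2.resize(o,(456,600),interpolation=cv2.INTER_AREA))
```

```text
{'time': 35.8167, 'qpos': [-0.472, 0.2327, 1.7414, 0.0002, 1.1663, -1.4655], 'tool_pos': [0.4338, -0.1356, 0.2166], 'tool_rot': [3.1413, 0.0011, 2.5643], 'contact_force': [0.2448, -0.1328, 0.1618], 'opening': 0.0502}
```

View pics/t5c.png

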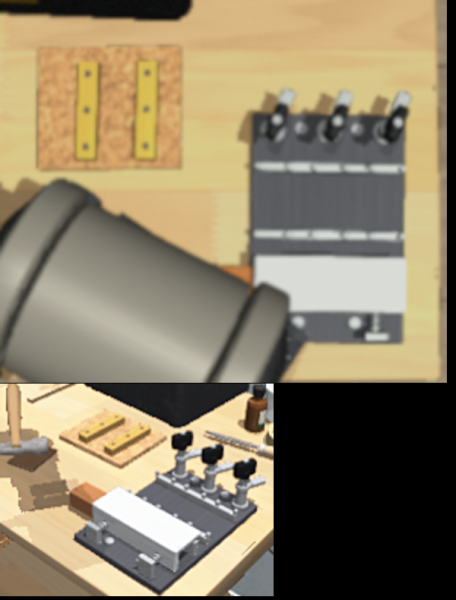

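Both bars lie flat on the pad (crop (87,110), (147,108)); bolts open, wedge still in the slot. Regrasping the wedge.

>>> jog_arm(deltas=[0.02, -0.47, 0, 0, 0, -0.07, 0.02, -0.47, 0, 0, 0, -0.14, 0.02, -0.47, 0, 0, 0, -0.21, 0.02, -0.47, 0, 0, 0, -0.28, 0.02, -0.47, 0, 0, 0, -0.35])

```text
time: 36.33
tool_pos: [0.4363, -0.1824, 0.2161]
tool_rot: [3.142, -0.0, 2.02]
contact_force: [-0.3, 0.2, 0.5]
opening: 0.0504
```

>>> jog_arm(deltas=[0, 0, -0.3, 0, 0, -0.07, 0, 0, -0.6, 0, 0, -0.14, 0, 0, -0.9, 0, 0, -0.21, 0, 0, -1, 0, 0, -0.28, 0, 0, -1, 0, 0, -0.297])

```text
time: 36.75
tool_pos: [0.4346, -0.1811, 0.1132]
tool_rot: [-3.137, -0.003, 1.553]
contact_force: [0.2, -0.3, 0.6]
opening: 0.0506
```

>>> jog_arm(deltas=[0, 0, -0.1, 0, 0, 0, 0, 0, -0.3, 0, 0, 0, 0, 0, -0.3, 0, 0, 0])

```text
time: 37.0
tool_pos: [0.4348, -0.1812, 0.0837]
tool_rot: [-3.138, -0.002, 1.559]
contact_force: [-0.4, 0.2, -0.4]
opening: 0.0506
```

>>> jog_arm(deltas=[0.01, 0, -0.2, 0, 0, 0, 0.01, 0, -0.4, 0, 0, 0, 0.01, 0, -0.56, 0, 0, 0, 0.01, 0, -0.56, 0, 0, 0, 0.01, 0, -0.56, 0, 0, 0])

```text
time: 37.42
tool_pos: [0.437, -0.182, 0.0304]
tool_rot: [-3.14, -0.001, 1.557]
contact_force: [-0.4, 0.7, 0.2]
opening: 0.0506
```

>>> jog_arm(deltas=[0, 0, 0, 0, 0, 0, 0, 0, 0, 0, 0, 0, 0, 0, 0, 0, 0, 0, 0, 0, 0, 0, 0, 0, 0, 0, 0, 0, 0, 0], claw=0, newtons=40)

```text
time: 37.83
tool_pos: [0.4384, -0.1825, 0.0314]
tool_rot: [3.138, 0.001, 1.555]
contact_force: [3.5, 2.0, 5.3]
opening: 0.0319
```

Gripped (32 mm). Pulling out along +y.

>>> jog_arm(deltas=[0, 0.15, 0.005, 0, 0, 0, 0.005, 0.3, 0.005, 0, 0, 0, 0.01, 0.45, 0.005, 0, 0, 0, 0.01, 0.5, 0.005, 0, 0, 0])

```text
time: 38.17
tool_pos: [0.4384, -0.131, 0.0312]
tool_rot: [3.141, 0.0, 1.556]
contact_force: [3.3, -0.1, -0.7]
opening: 0.0316
```

>>> jog_arm(deltas=[0, 0.15, 0, 0, 0, 0, 0.005, 0.3, 0, 0, 0, 0, 0.01, 0.45, 0, 0, 0, 0, 0.01, 0.55, 0, 0, 0, 0, 0.01, 0.55, 0, 0, 0, 0])

```text
time: 38.58
tool_pos: [0.4383, -0.0758, 0.0307]
tool_rot: [-3.14, -0.001, 1.557]
contact_force: [-0.4, -0.7, -1.5]
opening: 0.0318
```

>>> jog_arm(deltas=[0, 0, 0, 0, 0, 0, 0, 0, 0, 0, 0, 0])

```text
time: 38.75
tool_pos: [0.4392, -0.0777, 0.0309]
tool_rot: [3.141, 0.0, 1.555]
contact_force: [0.3, 0.3, -1.0]
opening: 0.0314
```

>>> jog_arm(deltas=[0, 0, -0.06, 0, 0, 0, 0, 0, -0.11, 0, 0, 0, 0, 0, -0.115, 0, 0, 0, 0, 0, -0.115, 0, 0, 0])

```text
time: 39.08
tool_pos: [0.4394, -0.078, 0.0194]
tool_rot: [3.141, 0.001, 1.554]
contact_force: [-2.0, -2.6, 6.6]
opening: 0.0316
```

>>> jog_arm(deltas=[0, 0, 0, 0, 0, 0, 0, 0, 0, 0, 0, 0, 0, 0, 0, 0, 0, 0, 0, 0, 0, 0, 0, 0, 0, 0, 0, 0, 0, 0], claw=0.55)

```text
time: 39.5
tool_pos: [0.439, -0.0772, 0.0192]
tool_rot: [-3.141, -0.0, 1.555]
contact_force: [0.4, -1.0, -0.4]
opening: 0.0503
```

>>> jog_arm(deltas=[0, 0, 0.3, 0, 0, 0, 0, 0, 0.6, 0, 0, 0, 0, 0, 1, 0, 0, 0, 0, 0, 1, 0, 0, 0])

```text
time: 39.83
tool_pos: [0.4425, -0.0782, 0.1251]
tool_rot: [3.131, 0.003, 1.555]
contact_force: [1.9, -1.3, 1.3]
opening: 0.0506
```

>>> jog_arm(deltas=[0.2, 0.5, 1, 0, 0, 0, 0.2, 0.5, 1, 0, 0, 0, 0.2, 0.5, 1, 0, 0, 0, 0.2, 0.5, 1, 0, 0, 0])

```text
time: 40.17
tool_pos: [0.4624, -0.0258, 0.2246]
tool_rot: [3.131, 0.001, 1.557]
contact_force: [0.6, -0.1, 0.4]
opening: 0.0507
```

>>> jog_arm(deltas=[0, 0.5, 0, 0, 0, 0, 0, 0.5, 0, 0, 0, 0, 0, 0.5, 0, 0, 0, 0, 0, 0.5, 0, 0, 0, 0, 0, 0.5, 0, 0, 0, 0])

```text
time: 40.58
tool_pos: [0.4589, 0.0222, 0.2188]
tool_rot: [-3.141, 0.0, 1.555]
contact_force: [1.2, -0.2, -0.1]
opening: 0.0505
```

Run:
```python
from h import *
o=st()
im,p=snap('top','t6.png'); im2,p2=snap('scene','s6.png')
im,im2=im[:,:,::-1],im2[:,:,::-1]
a=cv2.resize(im[110:290,190:400],None,fx=2.8,fy=2.8,interpolation=cv2.INTER_CUBIC); b=cv2.resize(im2[180:320,190:370],None,fx=2,fy=2)
o=np.zeros((790,600,3),np.uint8); o[:504,:588]=a; o[505:785,:360]=b
cv2.imwrite('pics/t6c.png',cv2.resize(o,(456,600),interpolation=cv2.INTER_AREA))
```

```text
{'time': 40.5833, 'qpos': [-0.1183, 0.2407, 1.7241, -0.0005, 1.1776, -0.1022], 'tool_pos': [0.4589, 0.0222, 0.2188], 'tool_rot': [-3.1408, 0.0004, 1.5549], 'contact_force': [1.183, -0.1747, -0.0649], 'opening': 0.0505}
```

View pics/t6c.png

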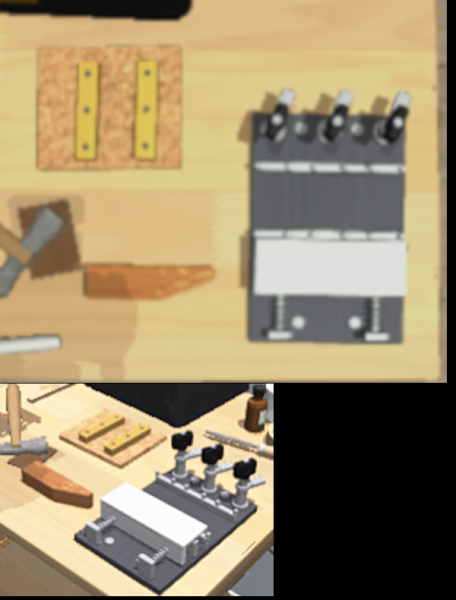

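Run:
```python
from h import *
im,p=load('t6.png')
for v0 in ([.439,-.112,-1.587],):
    v,c,m=fitw(im,p,v0,(224,228,300,260)); print(v,c,m.sum())
    print((proj(p,wedge_pts(*v))[[0,4,5,9]]).round(1))
x,y=222,226
h=cv2.cvtColor(im,cv2.COLOR_BGR2HSV)
for r in range(226,252,2): print(r,[tuple(h[r,c]) [1:] for c in range(218,240,2)])
```

```text
[ 0.44661861 -0.12179765 -1.5269615 ] 880.0 0
[[236.9 231.7]
 [237.5 247.2]
 [235.5 231.7]
 [236.1 247.7]]
226 [(np.uint8(134), np.uint8(116)), (np.uint8(133), np.uint8(117)), (np.uint8(137), np.uint8(117)), (np.uint8(135), np.uint8(115)), (np.uint8(110), np.uint8(149)), (np.uint8(102), np.uint8(208)), (np.uint8(97), np.uint8(221)), (np.uint8(96), np.uint8(222)), (np.uint8(98), np.uint8(222)), (np.uint8(98), np.uint8(222)), (np.uint8(98), np.uint8(222))]
228 [(np.uint8(134), np.uint8(114)), (np.uint8(133), np.uint8(115)), (np.uint8(133), np.uint8(115)), (np.uint8(135), np.uint8(115)), (np.uint8(114), np.uint8(146)), (np.uint8(102), np.uint8(207)), (np.uint8(98), np.uint8(222)), (np.uint8(98), np.uint8(221)), (np.uint8(98), np.uint8(221)), (np.uint8(99), np.uint8(222)), (np.uint8(99), np.uint8(221))]
230 [(np.uint8(135), np.uint8(113)), (np.uint8(135), np.uint8(115)), (np.uint8(133), np.uint8(115)), (np.uint8(134), np.uint8(116)), (np.uint8(120), np.uint8(127)), (np.uint8(101), np.uint8(199)), (np.uint8(98), np.uint8(221)), (np.uint8(98), np.uint8(222)), (np.uint8(99), np.uint8(221)),
[... 2932 characters left out ...]
8(111), np.uint8(207)), (np.uint8(110), np.uint8(207)), (np.uint8(110), np.uint8(208)), (np.uint8(112), np.uint8(208)), (np.uint8(112), np.uint8(208)), (np.uint8(111), np.uint8(190)), (np.uint8(128), np.uint8(146)), (np.uint8(163), np.uint8(164)), (np.uint8(163), np.uint8(164)), (np.uint8(165), np.uint8(164)), (np.uint8(163), np.uint8(164))]
250 [(np.uint8(111), np.uint8(209)), (np.uint8(109), np.uint8(210)), (np.uint8(109), np.uint8(211)), (np.uint8(110), np.uint8(211)), (np.uint8(109), np.uint8(211)), (np.uint8(111), np.uint8(209)), (np.uint8(113), np.uint8(200)), (np.uint8(130), np.uint8(187)), (np.uint8(131), np.uint8(187)), (np.uint8(131), np.uint8(187)), (np.uint8(131), np.uint8(187))]
```

```bash
python3 -c "
from h import *
st(); print(robot.hand_in())"
```

```text
{'time': 40.6833, 'qpos': [-0.1189, 0.2405, 1.7237, -0.0003, 1.1779, -0.1018], 'tool_pos': [0.4591, 0.022, 0.219], 'tool_rot': [-3.1411, 0.0002, 1.5538], 'contact_force': [-0.4522, 0.1153, 0.5236], 'opening': 0.0503}
the job is handed in; nothing more can be done
None
```

I carried out every step and handed the job in at about 40.7 s, but one unplanned contact early on may count against the run.

**What I did:**
- **Bolts:** I turned all three knobs counter-clockwise to their end stops. Torque rose to 0.6–0.8 N m at each stop.
- **Wedge in:** It went about 70 mm into the slot and held the rail back by itself after I let go.
- **Bars:** Bar 1 was absent. I laid bars 2 and 3 flat on the cork pad.
- **Wedge out:** I pulled it out and set it down on the table.

**Last check (top and scene pictures):** All clamp fingers point away, and both bars lie on the pad. The rail is home. The wedge lies flat, a few mm clear of the brown block under the hammer. The arm is clear of everything.

**What went wrong or disagreed:**
- **Contact at about 1.2 s:** The wrist force reached about 51 N near (0.41, 0.30, 0.26), and the fingers were pushed too far shut for a moment. I could not tell what was hit or whether it was the fingers or the gripper's body, whose limit is 40 N. The scene showed nothing moved.
- **Final wedge fit failed:** The colour mask came out empty, so I judged the wedge's final position from the picture, pixel rows and the force when setting it down.

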